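# Plating test on a brass plate

## Robot

A 6-joint arm with a two-finger parallel gripper is mounted at the origin on the work surface. World frame = base frame: x ahead of the robot, y to its left, z up, the work surface at z = 0. Lengths are in m, angles in rad, forces in N, time in s.
With the tool pointing down it reaches from about 0.35 to 0.8 m from the base axis. Payload 7.3 kg.
Tool frame: the origin (TCP) lies on the centre line of the jaws, within the pads' length; the fingertips stand 22 mm ahead of it and the grasp point (between the pads) lies 3 mm ahead of it; z points along the fingers, y is the line along which they close (so a half turn about z gives the same grasp; the last joint's range is limited). The gripper opens to 85 mm and grips with 20 to 120 N. Pads are 22 mm wide; open, the fingers measure 114 mm over their backs; the gripper's body (76 mm by 85 mm) begins 54 mm behind the grasp point. The pads swing forward as they close: fully open they stand 13 mm farther back than shut.
Start: joints at [-1.305, 0.342, 1.524, -0, 1.275, -0.146], TCP at [0.21, -0.481, 0.229] pointing down, gripper open.
Joint ranges: [-2.53, 2.53], [-0.77, 2.02], [0.04, 2.7], [-1, 4.14], [0.28, 2.66], [-3.11, 3.11]. Speed limits (rad/s): [2.57, 2.57, 3.14, 3.14, 3.14, 3.14].

## Interface

Orientations are given as a rotation vector (axis times angle).
In Python, from station import manip, eyes gives the robot as it stands.
- The arm moves only by the shell command python3 -m handwheel 'ROWS'. ROWS is JSON, a list that holds one entry, the list of rows, each a list of 5 numbers: the shift along the tool's x, y, z in m, then the turn about the tool's z in rad, then the finger opening in m, from 0 to 0.0854. A call has 1 to 12 rows; each row is the pose to reach, as a shift and turn from the pose commanded when the call began, along the tool's axes at that moment; what a row does not reach only later rows make up. A row lasts 1/12 s, in which the tool goes at most 41.7 mm and 7.16 degrees, less where a joint would pass 70% of its speed; a pose out of reach is approached as far as the arm can. A call with a gripper value outside its range is refused whole. The fingers move at their own pace and stop on an object; the grip force is fixed at half the most. Time passes only in rows, so rows that repeat a pose let the fingers close. It gives the time, the measured TCP pose, the force, the opening and the grip force at its end, in the units of the state.
- manip.get_obs(): the state, without advancing time (a new reading comes with each control period).
- eyes.snapshot(name): name is "scene" or "top" or "wrist"; returns the picture (384x512x3 uint8, blue, green, red); there is no depth.
- eyes.calibration(name): a dict with "camera_matrix" (3x3 intrinsics, pixels), "k1" (the pictures are not rectified: a ray, as slopes to the right and down, at radius r is drawn at 1 + k1 r^2 times it, then the intrinsics apply), "rvec" (rotation vector, rad) and "tvec" (3), from world to camera coordinates, as OpenCV has them. Camera axes: x right, y down, z forward; pixel columns grow to the right and rows downward; lengths in m; the calibration is good to about 2 mm. A picture is of the moment at which its call begins: read the wrist's pose just before it. calibration takes no time and is no camera call; for the wrist camera it gives the pose at the moment of the call.
- manip.job_done(): hands the job in; it is judged then, once.
The state is a dict: "time": time; "qpos": joint angles; "qd": joint speeds; "tau": joint torques, N m; "tcp_pos": TCP position; "tool_rot": TCP orientation; "ft_force": force on the tool from outside, world axes, zero at the start; "moment": the same for the moment, N m; "gripper_width": opening from 0.0 (shut) to 1.0 (fully open); "grasp_force": force on a finger pad.
Only numpy, scipy, OpenCV 4.12 (cv2) and the standard library are available. Lean on these libraries where they do the work, as an engineer would, in place of code of your own. Each camera call takes 0.05 s, during which the arm holds its last target. There are 200 camera calls.

## Task

Take the orange sprung clip off its grey dock, clip it onto the top edge of the brass fin beside the sloping brass plate and let go of it. Then lift the test pen out of its wooden block and hold its point inside the red ring on the plate, the pen square to the sloping plate and pressed gently, so that its sprung point is about half way in. Finish while still holding the pen there, with the clip still on the fin and the other things on the bench left where they were.

Things in the scene. Friction and masses are not known exactly. Their poses are not given: they have to be found in the camera images.
- clip_grip (a point): orange sprung clip like a clothes peg on end, jaws down, handles up, 73 mm high, 20 mm wide. Point midway between the handles, 55 mm above the jaws' underside. z up, x along the edge it bites (hinge line, 25 mm below this point), y across the handles, the way to squeeze. At rest the handles' outer faces are 36 mm apart here, 43 mm at the top. Starts biting the grey dock's blade by 12 mm
- clip_mouth (a point): the middle of the clip's jaw faces, 6.5 mm above the underside of the jaws, 48.5 mm below clip_grip; axes as clip_grip. The jaw faces are 13 mm high and 18 mm wide
- clip_arm (a joint): how far the clip is squeezed (rad): 0 biting a 4 mm edge, 0.42 at its stop, -0.15 shut on nothing. At the stop, reached with about 12 N at clip_grip, each half has turned 0.21, the handles are parallel, 24 mm over their outer faces, and the jaws' ends are about 16 mm apart; a grip of 25 to 60 N keeps it so and carries it
- clip: the clip; origin between the jaws at their underside; axes as clip_grip. All its poses belong to its +y half, which turns about the hinge line by 0.21 rad when the clip is squeezed
- dock: grey clip dock, fixed: a base 70 x 70 x 30 mm with an upright blade, 50 mm along x, 4 mm thick in y, its top edge 75 mm above the bench. Origin: centre of the underside, z up
- rest: dark wooden sloping rest, fixed, base 130 mm (x) by 120 mm (y), that carries the brass plate and fin; its highest point is the fin's top edge, 95 mm up. Origin: centre of the underside, z up; x points up the slope
- fin: upright brass fin at the +y side of the sloping plate: 60 mm long along x, 4 mm thick in y, its level top edge 95 mm above the bench; it stands 58 mm in +y from the red ring. Origin: middle of the top edge; z up. The clip goes over this top edge, jaws either side, about 12 mm down
- plate: brass test plate, 110 x 92 mm, sloping 0.35 rad (20 degrees), fixed. Origin: the centre of the red ring (20 mm inside, 26 mm outside diameter) on its surface, 55 mm above the bench; z is the outward normal of the plate, x points up the slope
- pen_grip (a point): test pen: upright in the wooden block at the start, 125 mm long, top half a round blue barrel 18 mm across and 61 mm long, to be held. This point is on the pen's axis at the middle of the barrel, 92 mm from the point and 33 mm below the top end. z along the pen, from the point to the top; about 80 g; a grip of 60 N is safe
- pen_point (a point): the end of the pen's sprung steel point, 5 mm across; it moves with the point. z along the pen. With the point out, it is 92 mm below pen_grip
- pen_tip (a joint): how far the sprung point is pushed in: 0 out, 0.010 fully in (m). It takes 0.6 N to start, 2.6 N half way, 4.6 N fully in
- pen: the pen; origin at the end of the point when it is out; z along the pen to its top. A steel collar, 26 mm across, lies 58 to 64 mm above the point and rests on the wooden block's top; below it the pen is 14 mm across
- block: light wooden pen block, fixed, 60 x 60 mm, 70 mm high, with a 17 mm through hole at its centre; lift the pen at least 65 mm to clear it. Origin: centre of the underside, z up
- spool: bystander, to be left alone: yellow thread spool, 40 mm across, 60 mm high. Origin: centre of its underside
- glue: bystander, to be left alone: white bottle with blue cap, 44 mm across, 110 mm high. Origin: its middle, underside
- bowl: bystander, to be left alone: lilac bowl, 100 mm across, 45 mm high. Origin: its middle, underside
- jar: bystander, to be left alone: amber jar with dark lid, 52 mm across, 70 mm high. Origin: its middle, underside
- tin: bystander, to be left alone: green tin with a pale top, 60 mm across, 60 mm high. Origin: its middle, underside
- driver: bystander, to be left alone: screwdriver with red handle lying on the bench, 160 mm long, 26 mm thick, long axis x. Origin: its middle, underside

How it is judged:
By the outcome, as a careful person would: the job done as asked, in the order asked, and still so for the second after the job is handed in, while the arm keeps its last pose, push and grip.
It also fails if it takes over 54 s, if anything falls off the work surface, if the arm or the gripper's body presses on something with over 40 N, if the wrist force passes 120 N, or if a joint passes its speed limit or range.

## Working session

There is one attempt and no reset: what is moved stays moved. The work goes in short steps, Python scripts to look and compute and a shell command to move; the robot and the scene stay as the last step left them, time stands still between calls to the robot, and variables do not carry over. Pictures are saved under pics/ and viewed, at most 10 in all, crops included, and the job is handed in when it is done.

```bash
mkdir -p pics; ls
cat > h.py <<'E'
import numpy as np, cv2
from station import manip, eyes
from scipy.spatial.transform import Rotation as R
from scipy.optimize import least_squares
def snap(n,f=None):
    c=eyes.calibration(n); im=eyes.snapshot(n)
    if f: cv2.imwrite('pics/'+f,im)
    return im,c
def proj(c,P):
    P=np.atleast_2d(P); X=P@R.from_rotvec(np.ravel(c['rvec'])).as_matrix().T+np.ravel(c['tvec'])
    s=X[:,:2]/X[:,2:]; s=s*(1+c['k1']*(s**2).sum(1,keepdims=True)); K=np.array(c['camera_matrix'])
    return s@K[:2,:2].T+K[:2,2]
def ray(c,uv):
    K=np.array(c['camera_matrix']); d=np.linalg.solve(K[:2,:2],np.array(uv,float)-K[:2,2]); s=d.copy()
    for _ in range(20): s=d/(1+c['k1']*(s@s))
    M=R.from_rotvec(np.ravel(c['rvec'])).as_matrix()
    return -M.T@np.ravel(c['tvec']), M.T@np.r_[s,1]
def atz(c,uv,z):
    o,d=ray(c,uv); return o+d*(z-o[2])/d[2]
def tri(obs):
    A=0;b=0
    for c,uv in obs:
        o,d=ray(c,uv); d=d/np.linalg.norm(d); Q=np.eye(3)-np.outer(d,d); A=A+Q; b=b+Q@o
    p=np.linalg.solve(A,b); r=[np.linalg.norm(proj(c,p)[0]-uv) for c,uv in obs]
    return p,r
E
python3 - <<'E'
from h import *
import json
o=manip.get_obs(); print({k:np.round(v,3).tolist() for k,v in o.items()})
a,ca=snap('scene'); b,cb=snap('top'); w,cw=snap('wrist')
cv2.imwrite('pics/a.png',a);cv2.imwrite('pics/b.png',b);cv2.imwrite('pics/w.png',w)
for n,c in zip('stw',(ca,cb,cw)):
  M=R.from_rotvec(np.ravel(c['rvec'])).as_matrix(); print(n,np.round(-M.T@np.ravel(c['tvec']),3),np.round(M[2],3),np.array(c['camera_matrix'])[0,0],c['k1'])
E
```

```text
pics
{'time': 0.0, 'qpos': [-1.305, 0.343, 1.525, -0.0, 1.275, -0.146], 'qd': [-0.002, 0.0, 0.0, 0.001, 0.002, -0.001], 'tau': [-0.0, -43.368, -24.601, -0.0, 0.008, 0.0], 'tcp_pos': [0.21, -0.481, 0.228], 'tool_rot': [-3.074, -0.642, 0.0], 'ft_force': [-0.558, -0.142, -0.817], 'moment': [0.001, -0.006, 0.01], 'grasp_force': 0.0, 'gripper_width': 1.001}
s [1.033 0.777 0.972] [-0.357 -0.616 -0.702] 434.96229885981217 -7.743563687150419e-06
t [0.435 0.003 1.417] [ 0.118  0.001 -0.993] 444.52923426151943 -0.013776068333189385
w [ 0.272 -0.455  0.373] [-0.245 -0.106 -0.964] 283.68210757836744 -0.042510139125598166
```

View pics/a.png

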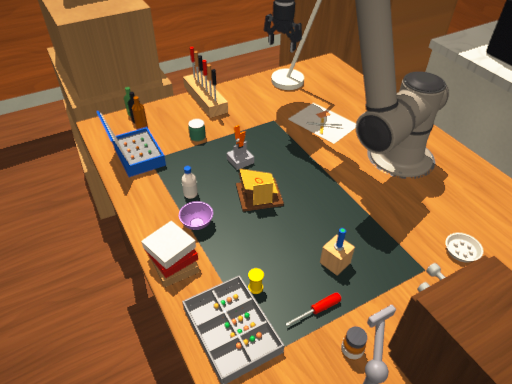

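View pics/b.png

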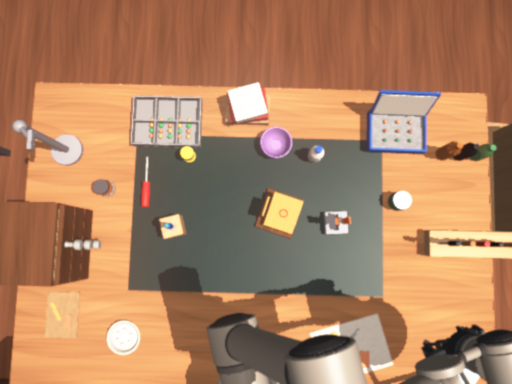

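Run:
```python
from h import *
a=cv2.imread('pics/a.png');b=cv2.imread('pics/b.png')
def cr(im,u,v,w,h,s): return cv2.resize(im[v:v+h,u:u+w],(w*s,h*s),interpolation=cv2.INTER_CUBIC)
L=np.vstack([cr(a,220,118,66,49,6),cr(a,232,164,66,50,6)])
Rr=np.vstack([cr(a,310,222,66,49,6),cr(b,250,186,66,50,6)])
cv2.imwrite('pics/c1.png',np.hstack([L,Rr]))
cb=eyes.calibration('top')
for n,uv,z in [('clip',(337,222),.1),('ring',(283,213),.055),('pen',(170,226),.13),('glue',(316,154),.1),('bowl',(276,142),.03),('spool',(188,154),.05)]: print(n,np.round(atz(cb,uv,z),3))
```

```text
clip [ 0.503 -0.236  0.1  ]
ring [ 0.529 -0.078  0.055]
pen [0.478 0.252 0.13 ]
glue [ 0.707 -0.172  0.1  ]
bowl [ 0.757 -0.054  0.03 ]
spool [0.707 0.222 0.05 ]
```

View pics/c1.png

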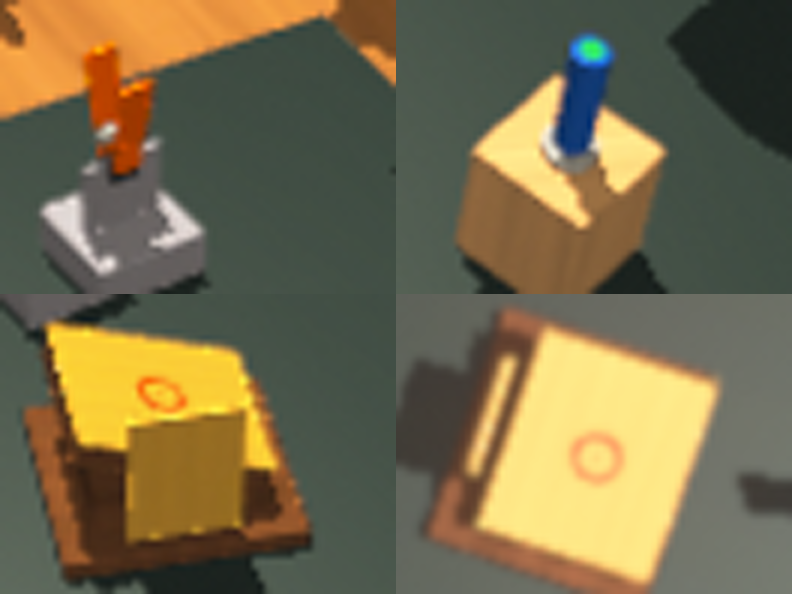

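```bash
r='';python3 -m handwheel '[[[0.345,-0.117,-0.05,0.4,0.085],[0.345,-0.117,-0.05,0.4,0.085],[0.345,-0.117,-0.05,0.4,0.085],[0.345,-0.117,-0.05,0.4,0.085],[0.345,-0.117,-0.05,0.4,0.085],[0.345,-0.117,-0.05,0.4,0.085],[0.345,-0.117,-0.05,0.4,0.085],[0.345,-0.117,-0.05,0.4,0.085],[0.345,-0.117,-0.05,0.4,0.085],[0.345,-0.117,-0.05,0.4,0.085],[0.345,-0.117,-0.05,0.4,0.085],[0.345,-0.117,-0.05,0.4,0.085]]]'
cat >> h.py <<'E'
def st():
    o=manip.get_obs(); M=R.from_rotvec(o['tool_rot']).as_matrix()
    print('t',np.round(o['time'],2),'tcp',np.round(o['tcp_pos'],4),'yaw',round(np.degrees(np.arctan2(M[1,0],M[0,0])),2),'tilt',round(float(M[2,2]),5),'w',np.round(o['gripper_width'],3),'gf',np.round(o['grasp_force'],1),'f',np.round(o['ft_force'],2),'q6',np.round(o['qpos'][5],2))
    return o,M
def to_tool(d,M): return np.round(M.T@np.asarray(d),4)
E
python3 - <<'E'
from h import *
st(); w,c=snap('wrist','w2.png'); np.save('w2.npy',c,allow_pickle=True)
cv2.imwrite('pics/w2b.png',cv2.resize(w,(768,576),interpolation=cv2.INTER_CUBIC))
E
```

```text
time: 1.15
tcp_pos: [0.4791, -0.2358, 0.2785]
tool_rot: [3.142, 0.02, -0.002]
ft_force: [0.0, 0.1, -0.3]
gripper_width: 0.993
grasp_force: 0.0
t 1.15 tcp [ 0.4791 -0.2358  0.2785] yaw 0.74 tilt -1.0 w 0.993 gf 0.0 f [ 0.03  0.07 -0.34] q6 0.96
```

View pics/w2b.png

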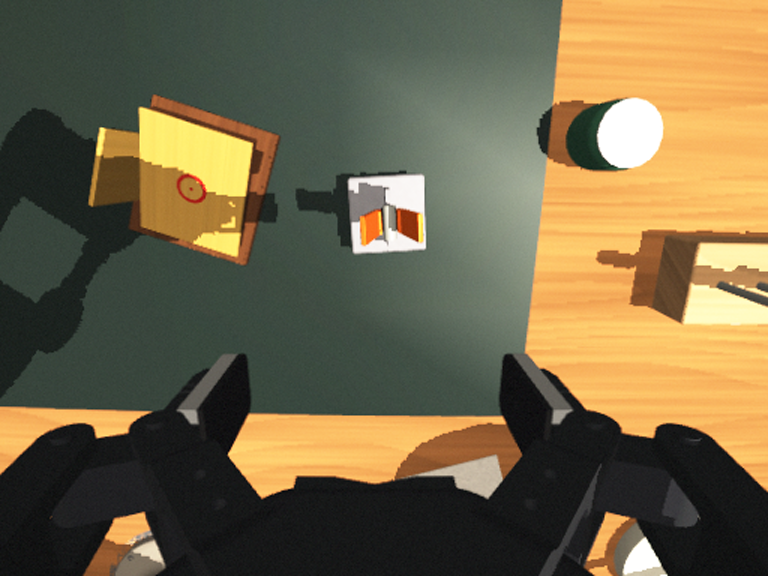

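```bash
python3 - <<'E'
from h import *
c=np.load('w2.npy',allow_pickle=True).item(); s=eyes.calibration('scene'); t=eyes.calibration('top')
h=lambda u,v:(u/1.5,v/1.5)
C=np.array([atz(c,h(*p),.03)[:2] for p in [(348,176),(424,173),(427,250),(352,254)]])
print('dock',C.round(3).tolist(),C.mean(0).round(4)); 
for i,j in [(3,0),(2,1)]: d=C[j]-C[i]; print('x yaw',np.degrees(np.arctan2(d[1],d[0])),np.linalg.norm(d))
for i,j in [(1,0),(2,3)]: d=C[j]-C[i]; print('y yaw',np.degrees(np.arctan2(d[1],d[0]))-90,np.linalg.norm(d))
print('blade',atz(c,h(388,188),.075).round(4),atz(c,h(390,244),.075).round(4))
print('ring tri',tri([(c,h(191,188)),(s,(259,180.8)),(t,(283.5,213.5))]))
A=[atz(t,p,.095).round(4) for p in [(269.7,196.5),(262.8,216.2)]];print('fin top',A,(A[0]+A[1])/2, np.degrees(np.arctan2(*(A[0]-A[1])[1::-1])))
A=[atz(c,h(*p),.095).round(4) for p in [(100,128),(91,206)]];print('fin w',A,(A[0]+A[1])/2,np.degrees(np.arctan2(*(A[0]-A[1])[1::-1])),np.linalg.norm(A[0]-A[1]))
print('handles', [atz(c,h(*p),.136).round(4) for p in [(362,216),(361,245),(415,207),(424,242)]])
# clip handle top in scene: crops
print('pen top',[(220+0)/1], tri([(s,(310+(592-396)/6,222+48/6)),(t,(170,226))]))
E
python3 - <<'E'
import cv2,numpy as np
w=cv2.imread('pics/w2.png')
def cr(im,u,v,w,h,s): return cv2.resize(im[v:v+h,u:u+w],(w*s,h*s),interpolation=cv2.INTER_CUBIC)
b=cv2.imread('pics/b.png')
cv2.imwrite('pics/c2.png',np.vstack([np.hstack([cr(w,220,110,72,65,5),cr(w,50,58,72,65,5)]),np.hstack([cr(b,312,200,45,34,8),cr(b,150,204,45,34,8)])]))
E
```

```text
dock [[0.541, -0.212], [0.544, -0.28], [0.475, -0.286], [0.47, -0.216]] [ 0.5075 -0.2488]
x yaw 2.866556007512102 0.07110600018030282
x yaw 4.735471351823483 0.07006103989174224
y yaw 2.972775662159421 0.06808834183190918
y yaw 3.8503500011331937 0.07038349659481799
blade [ 0.5327 -0.247   0.075 ] [ 0.4875 -0.2496  0.075 ]
ring tri (array([ 0.52816879, -0.07940749,  0.05395295]), [np.float64(1.7078708365272766), np.float64(0.5949147842281296), np.float64(0.24730161988356777)])
fin top [array([ 0.5748, -0.0353,  0.095 ]), array([ 0.5153, -0.0161,  0.095 ])] [ 0.54505 -0.0257   0.095  ] -17.884323483082085
fin w [array([ 0.5756, -0.0323,  0.095 ]), array([ 0.5183, -0.0167,  0.095 ])] [ 0.54695 -0.0245   0.095  ] -15.229732891908514 0.05938560431619773
handles [array([ 0.5166, -0.228 ,  0.136 ]), array([ 0.4969, -0.2275,  0.136 ]), array([ 0.523 , -0.2633,  0.136 ]), array([ 0.4996, -0.2703,  0.136 ])]
pen top [220.0] (array([0.47559739, 0.25403357, 0.13073578]), [np.float64(1.374945505845988), np.float64(1.212512611496087)])
```

View pics/c2.png

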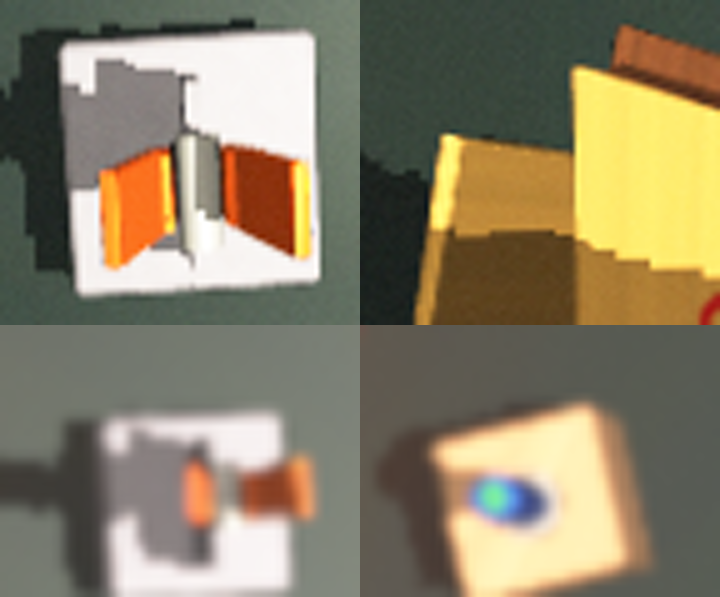

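Run:
```python
from h import *
c=np.load('w2.npy',allow_pickle=True).item(); t=eyes.calibration('top')
L=[(240.4,144.4),(241.4,163.6)];Rr=[(281.6,143),(281.6,161.6)]
a=[atz(c,p,.136) for p in L+Rr]; print(np.round(a,4),np.round(np.mean(a,0),4))
d=(a[0]+a[1]-a[2]-a[3])/2; print('sep',np.linalg.norm(d),'yaw',np.degrees(np.arctan2(d[1],d[0]))-90)
m=lambda q:np.mean(q,0)
print(tri([(c,m(L)),(t,(335.1,221.2))]),tri([(c,m(Rr)),(t,(351.4,220))]))
o,M=st(); yaw=np.degrees(np.arctan2(M[1,0],M[0,0]))
print('turn',np.radians(yaw-3.5));
```

```text
[[ 0.5162 -0.2271  0.136 ]
 [ 0.4967 -0.2282  0.136 ]
 [ 0.5181 -0.2684  0.136 ]
 [ 0.4993 -0.2692  0.136 ]] [ 0.5075 -0.2482  0.136 ]
sep 0.0412477923665488 yaw 3.1687962883824383
(array([ 0.50432964, -0.22706205,  0.11966019]), [np.float64(0.1635423509637943), np.float64(0.06049767663659172)]) (array([ 0.50854798, -0.26954594,  0.13836339]), [np.float64(1.1043904338972508), np.float64(0.3941285400250259)])
t 1.2 tcp [ 0.4786 -0.2364  0.2785] yaw 0.65 tilt -1.0 w 1.001 gf 0.0 f [ 0.23 -0.52 -0.36] q6 0.96
turn -0.049826178964876414
```

```bash
python3 -m handwheel '[[[0.029,0.0128,-0.0,-0.048,0.085],[0.029,0.0128,0.04,-0.048,0.085],[0.029,0.0128,0.08,-0.048,0.085],[0.029,0.0128,0.12,-0.048,0.085],[0.029,0.0128,0.1575,-0.048,0.085],[0.029,0.0128,0.1575,-0.048,0.085],[0.029,0.0128,0.1575,-0.048,0.085],[0.029,0.0128,0.1575,-0.048,0.015],[0.029,0.0128,0.1575,-0.048,0.015],[0.029,0.0128,0.1575,-0.048,0.015],[0.029,0.0128,0.1575,-0.048,0.015],[0.029,0.0128,0.1575,-0.048,0.015]]]'
python3 - <<'E'
from h import *
st()
E
```

```text
time: 2.2
tcp_pos: [0.509, -0.2485, 0.1227]
tool_rot: [3.139, 0.094, 0.003]
ft_force: [0.1, 0.1, -0.5]
gripper_width: 0.297
grasp_force: 7.5
t 2.2 tcp [ 0.509  -0.2485  0.1227] yaw 3.43 tilt -1.0 w 0.297 gf 7.5 f [ 0.07  0.09 -0.51] q6 0.92
```

```bash
python3 -m handwheel '[[[0,0,0,0,0.015],[0,0,0,0,0.015],[0,0,0,0,0.015],[0,0,0,0,0.015]]]'
python3 -m handwheel '[[[0,0,-0.005,0,0.015],[0,0,-0.01,0,0.015],[0,0,-0.02,0,0.015],[0,0,-0.04,0,0.015],[0,0,-0.07,0,0.015],[0,0,-0.09,0,0.015],[0,0,-0.09,0,0.015]]]'
python3 - <<'E'
from h import *
o,M=st()
for n in ('scene','wrist'):
  im,c=snap(n,n+'3.png'); np.save(n+'3.npy',c,allow_pickle=True)
a=cv2.imread('pics/scene3.png');w=cv2.imread('pics/wrist3.png')
cv2.imwrite('pics/c3.png',np.vstack([cv2.resize(a[80:230,180:380],(800,0) if 0 else (640,480)),cv2.resize(w[0:384],(160,120))]) if 0 else np.hstack([cv2.resize(a[90:240,190:290],(400,600)),cv2.resize(w[20:320,:200],(400,600))]))
E
```

```text
time: 2.53
tcp_pos: [0.5086, -0.2482, 0.1215]
tool_rot: [3.14, 0.094, -0.0]
ft_force: [-0.2, 0.1, -0.4]
gripper_width: 0.247
grasp_force: 60.5
time: 3.12
tcp_pos: [0.5107, -0.2496, 0.2174]
tool_rot: [3.134, 0.094, 0.013]
ft_force: [0.4, 0.1, -1.2]
gripper_width: 0.244
grasp_force: 60.5
t 3.12 tcp [ 0.5107 -0.2496  0.2174] yaw 3.43 tilt -0.99995 w 0.244 gf 60.5 f [ 0.38  0.08 -1.17] q6 0.92
```

View pics/c3.png

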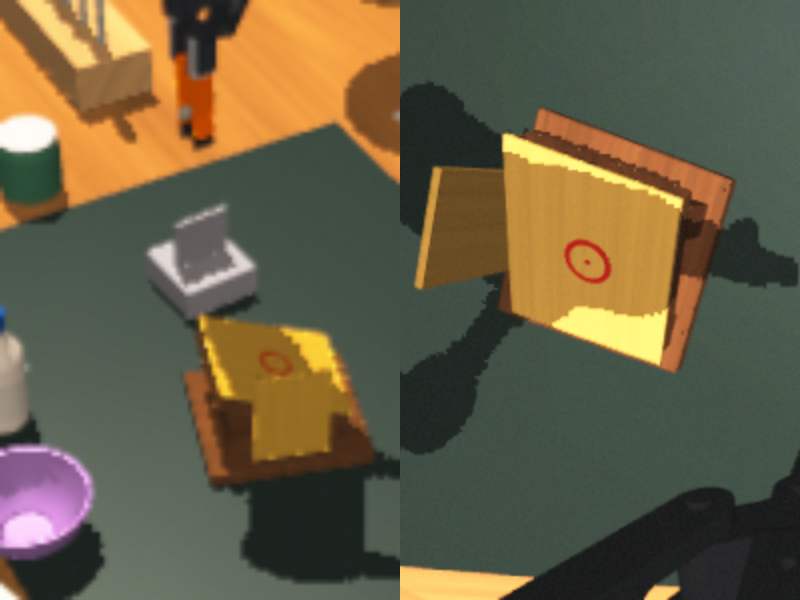

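Run:
```python
from h import *
c=np.load('wrist3.npy',allow_pickle=True).item(); c2=np.load('w2.npy',allow_pickle=True).item(); t=eyes.calibration('top')
A,B,r=(18.5,103.7),(11,164),(93.5,150.5)
a,b=atz(c,A,.095),atz(c,B,.095); d=a-b;print(a,b,(a+b)/2,np.linalg.norm(d),np.degrees(np.arctan2(d[1],d[0])))
print('tri A',tri([(c,A),(c2,(66.7,85.3)),(t,(269.7,196.5))])); print('tri B',tri([(c,B),(c2,(60.7,137.3)),(t,(262.8,216.2))]))
print('ring',tri([(c,r),(c2,(127.3,125.3)),(t,(283.5,213.5))]), atz(c,r,.055))
# rest base corners (z~?) plate corners yaw
P=[(503,135),(684,205),(660,362),(513,310)]
q=[((x-400)/2,20+y/2) for x,y in P]
for p,z in zip(q,[.0738,.0738,.0362,.0362]): print(atz(c,p,z).round(4))
o,M=st()
```

```text
[ 0.57587521 -0.03400333  0.095     ] [ 0.5189673  -0.01830577  0.095     ] [ 0.54742125 -0.02615455  0.095     ] 0.05903324746827517 -15.421055821032434
tri A (array([ 0.57527082, -0.03499631,  0.09743523]), [np.float64(1.1177417259902889), np.float64(1.0664270475598239), np.float64(0.2689575807894766)])
tri B (array([ 0.51731522, -0.01552693,  0.09199796]), [np.float64(0.9982322080125027), np.float64(1.0310348523874313), np.float64(0.631181034657501)])
ring (array([ 0.52933995, -0.07959492,  0.05345935]), [np.float64(0.6609898445618316), np.float64(0.8135924696345499), np.float64(0.5438903864808783)]) [ 0.53017714 -0.08010535  0.055     ]
[ 0.5924 -0.0528  0.0738]
[ 0.5634 -0.1411  0.0738]
[ 0.4689 -0.1095  0.0362]
[ 0.4959 -0.0226  0.0362]
t 3.22 tcp [ 0.5089 -0.2485  0.2128] yaw 3.43 tilt -1.0 w 0.249 gf 60.5 f [ 0.48  0.62 -1.52] q6 0.92
```

```bash
python3 -m handwheel '[[[0.0103,-0.0441,0,0.074,0.015],[0.0205,-0.0882,0,0.147,0.015],[0.0308,-0.132,0,0.221,0.015],[0.041,-0.176,0,0.294,0.015],[0.0513,-0.2206,0,0.368,0.015],[0.0513,-0.2206,0,0.368,0.015],[0.0513,-0.2206,0.02,0.368,0.015],[0.0513,-0.2206,0.038,0.368,0.015],[0.0513,-0.2206,0.038,0.368,0.015],[0.0513,-0.2206,0.038,0.368,0.015],[0.0513,-0.2206,0.038,0.368,0.015]]]'
python3 - <<'E'
from h import *
o,M=st()
a,c=snap('scene','s4.png'); w,c=snap('top','t4.png');v,c=snap('wrist','w4.png')
u0,v0=proj(eyes.calibration('scene'),[.547,-.025,.11])[0].astype(int); print(u0,v0)
cv2.imwrite('pics/c4.png',np.hstack([cv2.resize(a[v0-30:v0+30,u0-40:u0+40],(400,300),interpolation=cv2.INTER_CUBIC),cv2.resize(v,(400,300))]))
E
```

```text
time: 4.13
tcp_pos: [0.5468, -0.0253, 0.1738]
tool_rot: [3.104, -0.483, -0.0]
ft_force: [0.5, 0.6, -0.5]
gripper_width: 0.249
grasp_force: 60.5
t 4.13 tcp [ 0.5468 -0.0253  0.1738] yaw -17.69 tilt -1.0 w 0.249 gf 60.5 f [ 0.54  0.58 -0.54] q6 1.69
262 179
```

View pics/c4.png

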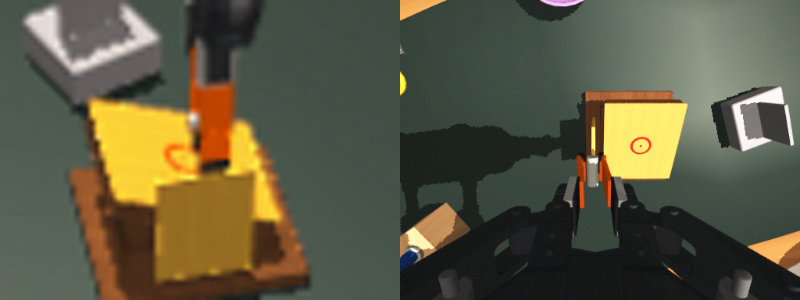

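```bash
python3 -m handwheel '[[[0,0,0.01,0,0.015],[0,0,0.02,0,0.015],[0,0,0.028,0,0.015],[0,0,0.033,0,0.015],[0,0,0.033,0,0.015],[0,0,0.033,0,0.015],[0,0,0.033,0,0.015]]]'
python3 -m handwheel '[[[0,0,0,0,0.03],[0,0,0,0,0.034],[0,0,0,0,0.038],[0,0,0,0,0.045],[0,0,0,0,0.055],[0,0,0,0,0.065],[0,0,0,0,0.065],[0,0,0,0,0.065]]]'
python3 -m handwheel '[[[0,0,-0.02,0,0.065],[0,0,-0.05,0,0.065],[0,0,-0.085,0,0.065],[0,0,-0.12,0,0.065],[0,0,-0.12,0,0.065]]]'
python3 - <<'E'
from h import *
o,M=st()
a,c=snap('scene','s5.png'); v,c=snap('wrist','w5.png'); np.save('w5.npy',c,allow_pickle=True)
u0,v0=262,179
b=cv2.imread('pics/w5.png')
cv2.imwrite('pics/c5.png',np.hstack([cv2.resize(a[v0-40:v0+20,u0-40:u0+40],(400,300),interpolation=cv2.INTER_CUBIC),cv2.resize(v,(400,300))]))
E
```

```text
time: 4.87
tcp_pos: [0.5469, -0.025, 0.1406]
tool_rot: [3.104, -0.482, 0.0]
ft_force: [0.5, 0.3, -0.7]
gripper_width: 0.247
grasp_force: 60.5
time: 5.53
tcp_pos: [0.5467, -0.025, 0.1406]
tool_rot: [3.104, -0.482, 0.0]
ft_force: [-0.5, 0.4, 0.5]
gripper_width: 0.762
grasp_force: 0.0
time: 5.95
tcp_pos: [0.5495, -0.0255, 0.2678]
tool_rot: [3.104, -0.482, 0.02]
ft_force: [-0.1, -0.5, -0.6]
gripper_width: 0.76
grasp_force: 0.0
t 5.95 tcp [ 0.5495 -0.0255  0.2678] yaw -17.65 tilt -0.99992 w 0.76 gf 0.0 f [-0.06 -0.53 -0.59] q6 1.69
```

View pics/c5.png

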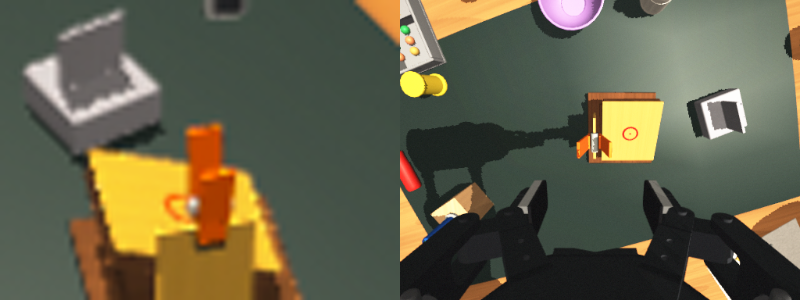

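```bash
python3 -m handwheel '[[[-0.194,-0.2437,0,0,0.065],[-0.194,-0.2437,0,0,0.065],[-0.194,-0.2437,0,0,0.065],[-0.194,-0.2437,0,0,0.065],[-0.194,-0.2437,0,0,0.065],[-0.194,-0.2437,0,0,0.065],[-0.194,-0.2437,0,0,0.065],[-0.194,-0.2437,0,0,0.065],[-0.194,-0.2437,0,0,0.065],[-0.194,-0.2437,0,0,0.065],[-0.194,-0.2437,0,0,0.065]]]'
cat >> h.py <<'E'
def blue(im,box=None):
    hsv=cv2.cvtColor(im,cv2.COLOR_BGR2HSV); m=cv2.inRange(hsv,(35,90,60),(130,255,255))
    n,l,s,ct=cv2.connectedComponentsWithStats(m); return m,l,s,ct
E
python3 - <<'E'
from h import *
o,M=st()
w,c=snap('wrist','w6.png'); np.save('w6.npy',c,allow_pickle=True)
print('expect',proj(c,[[.4756,.254,.137],[.4756,.254,.076]]).round(1))
m,l,s,ct=blue(w)
for i in range(1,len(s)):
  if s[i,4]>15: print(s[i],ct[i].round(1), np.mean(w[l==i],0).round())
u,v=proj(c,[.4756,.254,.137])[0].astype(int)
cv2.imwrite('pics/c6.png',cv2.resize(w[max(v-40,0):v+50,max(u-60,0):u+60],(800,600),interpolation=cv2.INTER_CUBIC)); print(u-60,v-40)
E
```

```text
time: 6.97
tcp_pos: [0.4356, 0.2653, 0.2594]
tool_rot: [3.103, -0.482, -0.002]
ft_force: [0.4, -0.6, -0.4]
gripper_width: 0.763
grasp_force: 0.0
t 6.97 tcp [0.4356 0.2653 0.2594] yaw -17.66 tilt -1.0 w 0.763 gf 0.0 f [ 0.41 -0.62 -0.38] q6 2.28
expect [[246.8 142.3]
 [247.2 137. ]]
[231 127  18  21 296] [239.8 137.5] [205. 174.  75.]
186 102
```

Run:
```python
from h import *
c=np.load('w6.npy',allow_pickle=True).item(); w=cv2.imread('pics/w6.png')
print(w[120:155:2,240].tolist())
m,l,s,ct=blue(w); i=[k for k in range(1,len(s)) if s[k,4]>200][0]
g=(l==i)&(w[:,:,1]>120); yy,xx=np.nonzero(g); print('disc',g.sum(),xx.min(),xx.max(),yy.min(),yy.max(),xx.mean(),yy.mean())
uv=(xx.mean(),yy.mean()); print(atz(c,uv,.137))
obs=[(c,uv)]
for n,f in (('scene','s5.png'),('top','b.png')):
  im=cv2.imread('pics/'+f); cc=eyes.calibration(n); p=proj(cc,atz(c,uv,.137))[0]
  x,y=p.astype(int); sub=im[y-8:y+9,x-8:x+9].astype(int); k=(sub[:,:,1]>120)&(sub[:,:,1]>sub[:,:,2]+50); Y,X=np.nonzero(k)
  q=(X.mean()+x-8,Y.mean()+y-8); print(n,p,q,k.sum()); obs.append((cc,q))
print(tri(obs)); print(tri(obs[:2]))
```

```text
[[195, 251, 255], [194, 247, 255], [246, 252, 253], [232, 239, 241], [104, 51, 22], [229, 119, 48], [252, 162, 69], [210, 241, 96], [150, 252, 111], [151, 252, 113], [153, 252, 115], [150, 252, 112], [196, 243, 100], [249, 143, 57], [215, 203, 235], [197, 252, 255], [199, 252, 255], [198, 251, 255]]
disc 247 231 248 130 147 239.67611336032388 138.75303643724698
[0.48072406 0.25930574 0.137     ]
scene [341.32191936 230.37988877] (np.float64(341.3636363636364), np.float64(229.36363636363637)) 11
top [166.99480395 224.96297238] (np.float64(166.5), np.float64(225.28571428571428)) 14
(array([0.48053274, 0.2593087 , 0.14070712]), [np.float64(0.5587605533403798), np.float64(0.24249481140270807), np.float64(0.3876989644404255)])
(array([0.48104562, 0.2590497 , 0.14083278]), [np.float64(0.06330338671471272), np.float64(0.02317206401726215)])
```

```bash
python3 -m handwheel '[[[0.0447,-0.0079,0,0,0.065],[0.0447,-0.0079,0.03,0,0.065],[0.0447,-0.0079,0.07,0,0.065],[0.0447,-0.0079,0.11,0,0.065],[0.0447,-0.0079,0.152,0,0.065],[0.0447,-0.0079,0.152,0,0.065],[0.0447,-0.0079,0.152,0,0.04],[0.0447,-0.0079,0.152,0,0.01],[0.0447,-0.0079,0.152,0,0.01],[0.0447,-0.0079,0.152,0,0.01],[0.0447,-0.0079,0.152,0,0.01],[0.0447,-0.0079,0.152,0,0.01]]]'
python3 -m handwheel '[[[0,0,-0.00,0,0.01],[0,0,-0.005,0,0.01],[0,0,-0.015,0,0.01],[0,0,-0.03,0,0.01],[0,0,-0.045,0,0.01],[0,0,-0.049,0,0.01],[0,0,-0.049,0,0.01],[0,0,-0.049,0,0.01]]]'
python3 - <<'E'
from h import *
o,M=st()
w,c=snap('wrist','w7.png'); np.save('w7.npy',c,allow_pickle=True)
E
```

```text
time: 8.02
tcp_pos: [0.4823, 0.2604, 0.1114]
tool_rot: [-3.102, 0.482, -0.008]
ft_force: [0.2, -1.9, 6.1]
gripper_width: 0.189
grasp_force: 58.4
time: 8.68
tcp_pos: [0.4806, 0.2601, 0.1577]
tool_rot: [-3.104, 0.482, -0.001]
ft_force: [-0.3, 0.2, -1.3]
gripper_width: 0.184
grasp_force: 58.6
t 8.68 tcp [0.4806 0.2601 0.1577] yaw -17.65 tilt -1.0 w 0.184 gf 58.6 f [-0.29  0.23 -1.34] q6 2.23
```

```bash
python3 -m handwheel '[[[-0.004,0,0.001,0,0.01],[-0.007,0,0.001,0,0.01],[-0.01,0,0.0015,0,0.01],[-0.012,0,0.002,0,0.01],[-0.014,0,0.002,0,0.01],[-0.015,0,0.002,0,0.01]]]'
python3 - <<'E'
from h import *
o,M=st(); print('force tool',to_tool(o['ft_force'],M),'mom',to_tool(o['moment'],M))
w,c=snap('wrist','w8.png'); np.save('w8.npy',c,allow_pickle=True)
for f in ('w7','w8'):
  w=cv2.imread(f'pics/{f}.png'); m,l,s,ct=blue(w)
  for i in range(1,len(s)):
    if s[i,4]>15 and s[i,0]>150: print(f,s[i],ct[i].round(1),np.mean(w[l==i],0).round())
a,_=snap('scene','s8.png')
c=eyes.calibration('scene'); u,v=proj(c,o['tcp_pos'])[0].astype(int)
w7=cv2.imread('pics/w7.png'); w8=cv2.imread('pics/w8.png')
cv2.imwrite('pics/c8.png',np.hstack([cv2.resize(a[v-30:v+50,u-35:u+35],(262,300),interpolation=cv2.INTER_CUBIC),cv2.resize(w7[130:330,166:346],(262,300)),cv2.resize(w8[130:330,166:346],(262,300))]))
E
```

```text
time: 9.23
tcp_pos: [0.4665, 0.2646, 0.1555]
tool_rot: [-3.104, 0.482, -0.001]
ft_force: [2.2, -0.9, -0.2]
gripper_width: 0.188
grasp_force: 58.6
t 9.23 tcp [0.4665 0.2646 0.1555] yaw -17.65 tilt -1.0 w 0.188 gf 58.6 f [ 2.16 -0.91 -0.23] q6 2.25
force tool [2.333  0.2137 0.2351] mom [-0.1238  0.9203  0.0381]
w7 [ 233  209   34   72 2037] [249.6 246.3] [119.  80.  32.]
w8 [ 233  200   34   80 2286] [249.6 241.4] [124.  78.  31.]
```

View pics/c8.png

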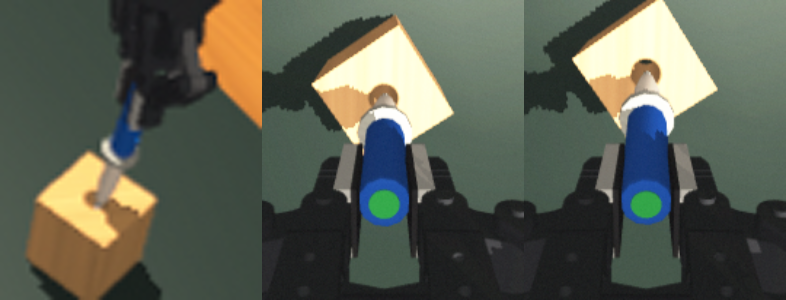

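```bash
cat >> h.py <<'E'
def pen(im,c,tcp,M,verbose=1):
    hsv=cv2.cvtColor(im,cv2.COLOR_BGR2HSV); reg=np.zeros(im.shape[:2],bool); reg[120:360,190:310]=1
    g=(cv2.inRange(hsv,(45,120,80),(85,255,255))>0)&reg
    n,l,s,ct=cv2.connectedComponentsWithStats(g.astype(np.uint8)); k=1+np.argmax(s[1:,4]); gu,gv=ct[k]
    b=(cv2.inRange(hsv,(90,120,40),(130,255,255))>0)&reg; u=int(round(gu)); vs=[]
    for cu in range(u-2,u+3):
        col=np.nonzero(b[:int(gv),cu])[0]; vs.append(col.min()-.5)
    bv=np.median(vs)
    G=lambda s0,th,s,r: tcp+M@np.array([-np.sin(th)*(s-s0)+r*np.cos(th),0,3e-3-np.cos(th)*(s-s0)-r*np.sin(th)])
    # s0: distance of point to pad centre; th>0: top leans to tool -x ; tool z is down
    f=lambda p:[proj(c,G(p[0],p[1],.125,0))[0][1]-gv, proj(c,G(p[0],p[1],.064,.009))[0][1]-bv]
    r=least_squares(f,[.092,.1],x_scale=[.01,.1]); s0,th=r.x
    if verbose: print('green',gu,gv,s[k,4],'bv',bv,'s0',round(s0,4),'tilt deg',round(np.degrees(th),2),'cost',r.cost,'point',G(s0,th,0,0).round(4))
    return s0,th,G
E
python3 - <<'E'
from h import *
tcps={'w7':([.4806,.2601,.1577]),'w8':[.4665,.2646,.1555]}
M=R.from_euler('x',180,degrees=True).as_matrix(); M=R.from_euler('z',-17.65,degrees=True).as_matrix()@M
for f in tcps:
  c=np.load(f+'.npy',allow_pickle=True).item(); pen(cv2.imread(f'pics/{f}.png'),c,np.array(tcps[f]),M)
E
```

```text
green 249.40822784810126 265.80379746835445 316 bv 208.5 s0 0.0916 tilt deg -2.42 cost 1.454028420503369e-26 point [0.4769 0.2613 0.0632]
green 249.41836734693877 265.84353741496597 294 bv 199.5 s0 0.0983 tilt deg 5.61 cost 3.2311742677852644e-27 point [0.4757 0.2617 0.0547]
```

```bash
python3 -m handwheel '[[[-0.003,0,0,0,0.01],[-0.006,0,0.001,0,0.01],[-0.009,0,0.0015,0,0.01],[-0.012,0,0.002,0,0.01],[-0.015,0,0.003,0,0.01],[-0.018,0,0.004,0,0.01],[-0.019,0,0.004,0,0.01],[-0.019,0,0.004,0,0.01]]]'
python3 - <<'E'
from h import *
o,M=st(); print('force tool',to_tool(o['ft_force'],M))
w,c=snap('wrist','w9.png'); np.save('w9.npy',c,allow_pickle=True)
pen(w,c,o['tcp_pos'],M)
E
python3 -m handwheel '[[[0.004,0,-0.01,0,0.01],[0.006,0,-0.03,0,0.01],[0.006,0,-0.06,0,0.01],[0.006,0,-0.09,0,0.01],[0.006,0,-0.12,0,0.01],[0.006,0,-0.12,0,0.01],[0.006,0,-0.12,0,0.01],[0.006,0,-0.12,0,0.01]]]'
python3 - <<'E'
from h import *
o,M=st(); print('force tool',to_tool(o['ft_force'],M))
w,c=snap('wrist','w10.png'); np.save('w10.npy',c,allow_pickle=True); np.save('s10.npy',dict(tcp=o['tcp_pos'],M=M),allow_pickle=True)
pen(w,c,o['tcp_pos'],M)
print(np.array([w[v,249] for v in range(100,280,4)]).tolist())
E
```

```text
time: 10.0
tcp_pos: [0.4482, 0.2706, 0.1515]
tool_rot: [-3.104, 0.482, -0.001]
ft_force: [4.1, -0.9, 2.8]
gripper_width: 0.188
grasp_force: 59.4
t 10.0 tcp [0.4482 0.2706 0.1515] yaw -17.64 tilt -1.0 w 0.188 gf 59.4 f [ 4.06 -0.92  2.77] q6 2.28
force tool [ 4.15   -0.3565 -2.7674]
green 249.6705426356589 265.20542635658916 258 bv 185.5 s0 0.1046 tilt deg 18.29 cost 5.777743487583526e-24 point [0.4796 0.2606 0.0492]
time: 10.72
tcp_pos: [0.4526, 0.2684, 0.2698]
tool_rot: [3.103, -0.482, -0.007]
ft_force: [-0.8, -0.5, -2.3]
gripper_width: 0.191
grasp_force: 59.0
t 10.72 tcp [0.4526 0.2684 0.2698] yaw -17.65 tilt -0.99999 w 0.191 gf 59.0 f [-0.77 -0.5  -2.29] q6 2.27
force tool [-0.5778  0.7015  2.2927]
green 249.6888888888889 264.55925925925925 270 bv 188.5 s0 0.104 tilt deg 15.12 cost 3.764318021969833e-25 point [0.4779 0.2601 0.1663]
[[100, 115, 98], [101, 117, 102], [105, 117, 103], [41, 48, 40], [210, 254, 255], [211, 254, 255], [211, 254, 255], [216, 254, 255], [215, 254, 255], [214, 254, 255], [38, 43, 36], [36, 40, 35], [63, 97, 137], [104, 165, 220], [217, 254, 255], [136, 150, 158], [165, 186, 205], [182, 204, 222], [189, 210, 228], [194, 217, 231], [156, 173, 178], [240, 249, 251], [159, 114, 94], [148, 68, 27], [150, 73, 28], [151, 73, 29], [156, 75, 32], [156, 76, 30], [156, 74, 28], [158, 73, 28], [161, 78, 30], [161, 73, 30], [162, 77, 30], [111, 51, 19], [113, 54, 22], [114, 54, 23], [112, 52, 20], [119, 57, 23], [148, 70, 28], [108, 86, 30], [64, 145, 44], [63, 145, 43], [62, 142, 42], [64, 145, 45], [120, 134, 174]]
```

```bash
python3 -m handwheel '[[[0.03,0.04,0,0,0.01],[0.058,0.08,0,0,0.01],[0.058,0.118,0,0,0.01],[0.058,0.118,0,0,0.01],[0.058,0.118,0,0,0.01],[0.058,0.118,0,0,0.01],[0.058,0.118,0,0,0.01]]]'
python3 - <<'E'
from h import *
o,M=st()
w,c=snap('wrist','w11.png'); np.save('w11.npy',c,allow_pickle=True); np.save('s11.npy',dict(tcp=o['tcp_pos'],M=M),allow_pickle=True)
s,cs=snap('scene','s11.png'); t,ct=snap('top','t11.png')
pen(w,c,o['tcp_pos'],M)
u,v=proj(cs,o['tcp_pos']-[0,0,.04])[0].astype(int); print('scene crop',u-35,v-35)
cv2.imwrite('pics/c11.png',np.hstack([cv2.resize(w[140:290,205:295],(360,600),interpolation=cv2.INTER_CUBIC),cv2.resize(s[v-35:v+35,u-25:u+26],(440,600),interpolation=cv2.INTER_CUBIC)]))
E
```

```text
time: 11.35
tcp_pos: [0.4731, 0.1394, 0.2707]
tool_rot: [-3.104, 0.481, 0.003]
ft_force: [0.4, -0.6, -1.8]
gripper_width: 0.189
grasp_force: 59.1
t 11.35 tcp [0.4731 0.1394 0.2707] yaw -17.63 tilt -1.0 w 0.189 gf 59.1 f [ 0.37 -0.55 -1.76] q6 2.01
green 249.5018587360595 264.5501858736059 269 bv 188.5 s0 0.104 tilt deg 15.12 cost 7.270142102516845e-26 point [0.4988 0.1312 0.1673]
scene crop 285 139
```

View pics/c11.png

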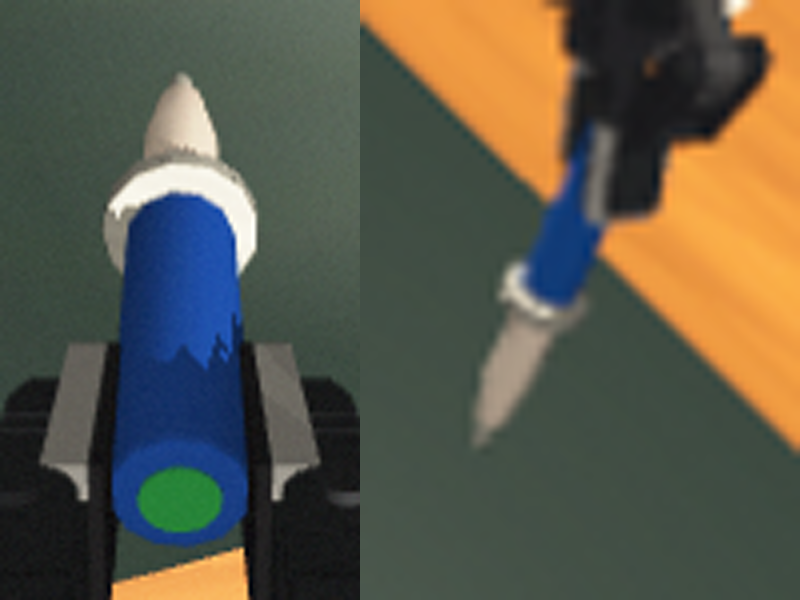

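```bash
cat >> h.py <<'E'
def pose(p,tcp,M):
    # x0: axis offset along tool x at pads, s0, th
    x0,s0,th=p
    return lambda s,r=0.: tcp+M@np.array([x0-np.sin(th)*(s-s0)+r*np.cos(th),0,3e-3-np.cos(th)*(s-s0)-r*np.sin(th)])
E
python3 - <<'E'
from h import *
S=np.load('s11.npy',allow_pickle=True).item(); c=np.load('w11.npy',allow_pickle=True).item(); cs=eyes.calibration('scene')
def dep(c,P): return (R.from_rotvec(np.ravel(c['rvec'])).as_matrix()@P+np.ravel(c['tvec']))[2]
def f(p,full=0):
  G=pose(p,S['tcp'],S['M']); pw=lambda *a:proj(c,G(*a))[0]; ps=lambda *a:proj(cs,G(*a))[0]
  r=[pw(0,-.001)[1]-158.5,pw(.064,.009)[1]-188.4,pw(.125)[1]-264.6,(283.7*.018/dep(c,G(.125))-33.4)*.7]
  return np.r_[r,(ps(.001)-[308.9,190.5])*1.,(ps(.061)-[316.2,173.1])*1.] if full<2 else np.array(r)
for k in (0,2):
  r=least_squares(f,[0,.092,.3],x_scale=[.01,.01,.1],args=(k,)); G=pose(r.x,S['tcp'],S['M'])
  J=np.linalg.inv(r.jac.T@r.jac)**1; print(k,r.x.round(4),np.degrees(r.x[2]),'sd',np.sqrt(np.diag(J)).round(4),r.fun.round(2),'tip',G(0))
E
```

```text
0 [0.0025 0.1006 0.2749] 15.749545250877762 sd [0.0017 0.0023 0.0126] [ 1.31 -1.4   0.91  2.37 -1.56  1.6  -0.61  1.96] tip [0.50131881 0.13043716 0.17086014]
2 [-0.0075  0.1138  0.328 ] 18.790528440894352 sd [0.0037 0.0046 0.0198] [ 0.01 -0.02  0.01 -0.02] tip [0.50075763 0.13061459 0.15996533]
```

```bash
cat >> h.py <<'E'
def axis(im,c,tcp,M,th0,s0=.097,lo=.006,hi=.05,x0=0.,bg=None):
    """tilt from the side: row-centroids of the pale lower pen in camera c"""
    G=pose((x0,s0,th0),tcp,M); P=proj(c,[G(s) for s in np.linspace(lo,hi,30)])
    g=im.astype(float).max(2); rows=np.arange(int(np.ceil(P[:,1].min())),int(P[:,1].max())+1); out=[]
    for v in rows:
        u=np.interp(v,P[::-1,1] if P[0,1]>P[-1,1] else P[:,1],P[::-1,0] if P[0,1]>P[-1,1] else P[:,0]); i=np.arange(int(u)-9,int(u)+11)
        x=g[v,i]; w=np.clip(x-np.median(np.r_[x[:4],x[-4:]])-12,0,None); 
        if w.sum()>40: out.append((v,(w*i).sum()/w.sum()))
    v,u=np.array(out).T; k=np.polyfit(v,u,1); res=u-np.polyval(k,v)
    def slope(th):
        G=pose((x0,s0,th),tcp,M); a,b=proj(c,[G(lo),G(hi)]); return (a-b)[0]/(a-b)[1]
    th=np.linspace(-.1,.7,801); sl=np.array([slope(t) for t in th])
    t=th[np.argmin(abs(sl-k[0]))]
    return np.degrees(t),k,res.std(),len(v),slope(.35)-slope(.3)
E
python3 - <<'E'
from h import *
S=np.load('s11.npy',allow_pickle=True).item()
for n in ('scene','top'):
  im=cv2.imread(f'pics/{n[0]}11.png'); c=eyes.calibration(n)
  for x0,s0 in ((0,.097),(0.002,.101),(-.004,.105)): print(n,axis(im,c,S['tcp'],S['M'],.29,s0,x0=x0))
  G=pose((0,.1,.29),S['tcp'],S['M']); print(proj(c,[G(0),G(.06)]).round(1).tolist())
E
```

```text
scene (np.float64(11.745634800181875), array([ -0.40160018, 384.97586027]), np.float64(0.09917581322213208), 11, np.float64(-0.06138608290652059))
scene (np.float64(11.287268564077216), array([ -0.39118003, 383.04821157]), np.float64(0.08478335473134048), 10, np.float64(-0.06142603882935538))
scene (np.float64(10.427831871380985), array([-3.76839055e-01,  3.80391549e+02]), np.float64(0.05480732273572011), 9, np.float64(-0.06130631434627998))
[[307.7, 192.0], [316.2, 175.0]]
top (np.float64(26.52794591455712), array([ -0.65714829, 351.2028317 ]), np.float64(0.009908218552299184), 3, np.float64(0.08730230846081655))
top (np.float64(28.991664433619654), array([ -0.62636429, 344.40282306]), np.float64(0.024419934896077362), 3, np.float64(0.08835883397336508))
top (np.float64(24.12152317500766), array([ -0.69225924, 359.67250208]), np.float64(0.030052939275622248), 3, np.float64(0.08524320576123912))
[[210.7, 218.6], [206.4, 223.5]]
```

```bash
sed 's/x/x/' /dev/null; python3 -m handwheel '[[[0,0,0,-1.48,0.01],[0,0,0,-1.48,0.01],[0,0,0,-1.48,0.01],[0,0,0,-1.48,0.01],[0,0,0,-1.48,0.01],[0,0,0,-1.48,0.01],[0,0,0,-1.48,0.01],[0,0,0,-1.48,0.01],[0,0,0,-1.48,0.01],[0,0,0,-1.48,0.01],[0,0,0,-1.48,0.01],[0,0,0,-1.48,0.01]]]'
python3 -m handwheel '[[[0,0,0,-1.48,0.01],[0,0,0,-1.48,0.01],[0,0,0,-1.48,0.01],[0,0,0,-1.48,0.01],[0,0,0,-1.48,0.01],[0,0,0,-1.48,0.01],[0,0,0,-1.48,0.01],[0,0,0,-1.48,0.01],[0,0,0,-1.48,0.01],[0,0,0,-1.48,0.01],[0,0,0,-1.48,0.01],[0,0,0,-1.48,0.01]]]'
python3 - <<'E'
from h import *
o,M=st(); np.save('s12.npy',dict(tcp=o['tcp_pos'],M=M),allow_pickle=True)
w,_=snap('wrist','w12.png'); snap('top','t12.png'); im,c=snap('scene','s12.png')
for s0 in (.092,.097,.104): print(axis(im,c,o['tcp_pos'],M,.29,s0))
S=np.load('s11.npy',allow_pickle=True).item()
for s0 in (.092,.097,.104): print(axis(cv2.imread('pics/s11.png'),c,S['tcp'],S['M'],.29,s0))
E
```

```text
time: 12.5
tcp_pos: [0.4734, 0.1395, 0.2713]
tool_rot: [-2.611, -1.747, 0.0]
ft_force: [-0.1, -0.7, -0.8]
gripper_width: 0.188
grasp_force: 59.1
time: 13.5
tcp_pos: [0.4734, 0.1394, 0.2713]
tool_rot: [-0.75, -3.051, 0.0]
ft_force: [0.3, 0.5, -0.8]
gripper_width: 0.187
grasp_force: 59.1
t 13.5 tcp [0.4734 0.1394 0.2713] yaw 152.39 tilt -1.0 w 0.187 gf 59.1 f [ 0.33  0.46 -0.83] q6 -0.96
(np.float64(-5.729577951308233), array([ -0.46717326, 415.16297741]), np.float64(0.5543050539726103), 12, np.float64(0.07308657049123976))
(np.float64(-5.729577951308233), array([ -0.40491898, 403.96650056]), np.float64(0.6795261632199404), 11, np.float64(0.0730865700177252))
(np.float64(-5.729577951308233), array([-3.16611691e-01,  3.87709011e+02]), np.float64(0.6389337737624614), 9, np.float64(0.07308656935828906))
(np.float64(13.178029288008934), array([ -0.4317253 , 390.53154561]), np.float64(0.18980371121635567), 13, np.float64(-0.061386082869146485))
(np.float64(11.745634800181875), array([ -0.40160018, 384.97586027]), np.float64(0.09917581322213208), 11, np.float64(-0.06138608290652059))
(np.float64(10.54242343040715), array([-3.76726789e-01,  3.80369479e+02]), np.float64(0.054141380641576344), 9, np.float64(-0.06138608296043735))
```

Run:
```python
from h import *
c=eyes.calibration('scene'); bg=cv2.imread('pics/s5.png').astype(int)
for k in ('11','12'):
  S=np.load(f's{k}.npy',allow_pickle=True).item(); im=cv2.imread(f'pics/s{k}.png').astype(int)
  G=pose((0,.097,.26),S['tcp'],S['M']); P=proj(c,[G(s) for s in (0,.03,.06,.08)]); print(k,P.round(1).tolist())
  d=abs(im-bg).max(2); hsv=cv2.cvtColor(im.astype(np.uint8),cv2.COLOR_BGR2HSV)
  pale=(hsv[:,:,1]<95)&(hsv[:,:,2]>110)&(d>25)
  blue=(hsv[:,:,0]>95)&(hsv[:,:,0]<130)&(hsv[:,:,1]>120)&(d>25)
  u0=int(P[:,0].mean())
  for v in range(int(P[3,1])-6,int(P[0,1])+7):
    r=[]
    for m in (pale,blue):
      x=np.nonzero(m[v,u0-25:u0+25])[0]; r.append((x.min()+u0-25,x.max()+u0-25,len(x)) if len(x) else None)
    print(v,r)
```

```text
11 [[309.1, 191.3], [313.0, 182.9], [317.1, 174.2], [319.9, 168.2]]
162 [(np.int64(317), np.int64(322), 2), (np.int64(318), np.int64(320), 3)]
163 [(np.int64(322), np.int64(322), 1), (np.int64(317), np.int64(320), 4)]
164 [(np.int64(322), np.int64(322), 1), (np.int64(316), np.int64(320), 5)]
165 [(np.int64(323), np.int64(323), 1), (np.int64(316), np.int64(321), 6)]
166 [None, (np.int64(316), np.int64(322), 7)]
167 [None, (np.int64(315), np.int64(321), 7)]
168 [None, (np.int64(315), np.int64(321), 7)]
169 [None, (np.int64(314), np.int64(321), 8)]
170 [(np.int64(312), np.int64(314), 3), (np.int64(315), np.int64(320), 6)]
171 [(np.int64(312), np.int64(313), 2), (np.int64(314), np.int64(320), 7)]
172 [(np.int64(311), np.int64(314), 4), (np.int64(315), np.int64(319), 5)]
173 [(np.int64(311), np.int64(314), 4), (np.int64(316), np.int64(319), 4)]
174 [(np.int64(313), np.int64(317), 5), (np.int64(318), np.int64(318), 1)]
175 [(np.int64(313), np.int64(318), 6), None]
176 [(np.int64(312), np.int64(318), 7), None]
177 [(np.int64(312), np.int64(317), 6), None]
178 [(np.int64(311), np.int64(316),
[... 1543 characters left out ...]
), 6), None]
176 [(np.int64(326), np.int64(329), 4), None]
177 [(np.int64(326), np.int64(330), 5), None]
178 [(np.int64(326), np.int64(330), 5), None]
179 [(np.int64(326), np.int64(330), 5), None]
180 [(np.int64(326), np.int64(330), 5), None]
181 [(np.int64(326), np.int64(330), 5), None]
182 [(np.int64(326), np.int64(330), 5), None]
183 [(np.int64(327), np.int64(330), 4), None]
184 [(np.int64(327), np.int64(330), 4), None]
185 [(np.int64(328), np.int64(330), 3), None]
186 [(np.int64(328), np.int64(330), 3), None]
187 [(np.int64(329), np.int64(329), 1), None]
188 [None, None]
189 [None, None]
190 [None, None]
191 [None, None]
192 [None, None]
193 [None, None]
194 [None, None]
195 [None, None]
```

```bash
cat > fit.py <<'E'
from h import *
cs=eyes.calibration('scene'); c=np.load('w11.npy',allow_pickle=True).item()
def shift(c,d):
    c=dict(c); Rm=R.from_rotvec(np.ravel(c['rvec'])).as_matrix(); c['tvec']=np.ravel(c['tvec'])-Rm@d; return c
def dep(c,P): return (R.from_rotvec(np.ravel(c['rvec'])).as_matrix()@P+np.ravel(c['tvec']))[2]
D={'11':[(168,318),(176,315),(178,313.5),(180,312.5),(182,311.5),(184,311),(186,310.5),(187,309.5)],'12':[(168,326.5),(176,327.6),(178,328),(180,328),(182,328.2),(184,328.5),(186,329),(187,329)]}
tipv={'11':189.5,'12':188.0}
S={k:np.load(f's{k}.npy',allow_pickle=True).item() for k in D}
def f(p):
  x0,s0,th,wx,wz,wa,su,sv=p; G=pose((x0,s0,th),S['11']['tcp'],S['11']['M']); M=S['11']['M']
  w=shift(c,M@np.array([wx,0,wz])); pw=lambda *a:proj(w,G(*a))[0]+[0,wa]
  r=[(pw(0,-.001)[1]-158.5)/.6,(pw(.064,.009)[1]-188.4)/.6,(pw(.125)[1]-264.6)/.6,(283.7*.018/dep(w,G(.125))-33.4)/.6]
  for k in D:
    G=pose((x0,s0,th),S[k]['tcp'],S[k]['M']); P=proj(cs,[G(s) for s in np.linspace(-.005,.09,40)])
    r+=[(np.interp(v,P[::-1,1],P[::-1,0])+su-u)/.6 for v,u in D[k]]; r.append((proj(cs,G(.001))[0][1]+sv-tipv[k])/.8)
  return np.r_[r,wx/.002,wz/.002,wa/2,su/.7,sv/.7,(s0-.092)/.003,x0/.004]
r=least_squares(f,[0,.095,.25,0,0,0,0,0],x_scale=[.01,.01,.1,.01,.01,1,1,1])
print(r.x.round(4),'deg',np.degrees(r.x[2]),'sd',np.sqrt(np.diag(np.linalg.inv(r.jac.T@r.jac))).round(4)); print(r.fun.round(1))
E
python3 fit.py
```

```text
[ 0.0037  0.0985  0.2912  0.0026 -0.0064 -0.3695  0.3385 -1.1205] deg 16.686606549114906 sd [7.0000e-04 1.7000e-03 8.8000e-03 1.3000e-03 1.6000e-03 1.5738e+00
 1.4710e-01 5.1260e-01]
[ 1.3 -1.8  0.5  3.6  1.4 -0.3  0.5  0.5  0.5 -0.4 -1.2 -0.4  1.1 -2.1
 -0.9 -0.8  0.   0.4  0.7  0.7  1.   0.7  1.3 -3.2 -0.2  0.5 -1.6  2.2
  0.9]
```

Run:
```python
from fit import *
for s0 in (.090,.094,.098,.102):
  for wz in (0,-.003):
    def g(q):
      G=pose((q[0],s0,q[1]),S['11']['tcp'],S['11']['M']); w=shift(c,S['11']['M']@np.array([0,0,wz])); pw=lambda *a:proj(w,G(*a))[0]
      return [pw(0,-.001)[1]-158.5,pw(.064,.009)[1]-188.4,pw(.125)[1]-264.6]
    r=least_squares(g,[0,.3],x_scale=[.01,.1]); print(s0,wz,r.x.round(4),np.degrees(r.x[1]).round(1),r.fun.round(2))
# disc width in w7,w11
for k in ('w7','w8','w9','w11','w12'):
  w=cv2.imread(f'pics/{k}.png'); hsv=cv2.cvtColor(w,cv2.COLOR_BGR2HSV)
  g=cv2.inRange(hsv,(45,120,80),(85,255,255)); g[:230]=0; g[:,:200]=0; g[:,300:]=0
  n,l,s,ct=cv2.connectedComponentsWithStats(g); j=1+np.argmax(s[1:,4])
  e=cv2.fitEllipse(np.argwhere(l==j)[:,::-1].astype(np.float32)); yy,xx=np.nonzero(l==j); print(k,s[j],'2sd',4*xx.std(),4*yy.std(),'ratio',yy.std()/xx.std())
```

```text
[ 0.0037  0.0985  0.2912  0.0026 -0.0064 -0.3695  0.3385 -1.1205] deg 16.686606549114906 sd [7.0000e-04 1.7000e-03 8.8000e-03 1.3000e-03 1.6000e-03 1.5738e+00
 1.4710e-01 5.1260e-01]
[ 1.3 -1.8  0.5  3.6  1.4 -0.3  0.5  0.5  0.5 -0.4 -1.2 -0.4  1.1 -2.1
 -0.9 -0.8  0.   0.4  0.7  0.7  1.   0.7  1.3 -3.2 -0.2  0.5 -1.6  2.2
  0.9]
0.09 0 [0.0099 0.2356] 13.5 [ 1.78 -3.17  1.43]
0.09 -0.003 [0.0086 0.2479] 14.2 [ 1.51 -2.72  1.24]
0.094 0 [0.0072 0.2515] 14.4 [ 1.44 -2.59  1.19]
0.094 -0.003 [0.0059 0.2637] 15.1 [ 1.18 -2.15  1.  ]
0.098 0 [0.0044 0.2672] 15.3 [ 1.11 -2.03  0.94]
0.098 -0.003 [0.0031 0.2794] 16.0 [ 0.87 -1.6   0.76]
0.102 0 [0.0016 0.2828] 16.2 [ 0.81 -1.49  0.7 ]
0.102 -0.003 [2.000e-04 2.949e-01] 16.9 [ 0.58 -1.08  0.52]
w7 [239 257  21  19 316] 2sd 20.95726647504566 19.20948531923151 ratio 0.9166026180992987
w8 [239 257  21  18 294] 2sd 21.02093652331147 17.819660045603204 ratio 0.8477100925471058
w9 [240 258  21  16 258] 2sd 21.091158548836418 15.587934915214982 ratio 0.7390743793955764
w11 [239 257  21  16 269] 2sd 20.882035922665864 16.404863710209902 ratio 0.7855969490217987
w12 [240 257  21  16 269] 2sd 20.873351383975745 16.40467500958888 ratio 0.7859147631741866
```

```bash
cat > ratio.py <<'E'
from h import *
def green(w):
  hsv=cv2.cvtColor(w,cv2.COLOR_BGR2HSV); g=cv2.inRange(hsv,(45,120,80),(85,255,255)); g[:230]=0; g[:,:200]=0; g[:,300:]=0
  n,l,s,ct=cv2.connectedComponentsWithStats(g); j=1+np.argmax(s[1:,4]); yy,xx=np.nonzero(l==j)
  return xx.mean(),yy.mean(),np.sqrt((yy.var()-1/12)/(xx.var()-1/12)),4*np.sqrt(xx.var()-1/12)
def tilt(w,c,M,depth=.152,rr=.0056):
  gu,gv,k,wd=green(w); o,d=ray(c,(gu,gv)); P=o+d*depth; a=np.linspace(0,2*np.pi,73)[:-1]
  def rat(th):
    X=P+ (np.outer(np.cos(a)*rr,M@[np.cos(th),0,-np.sin(th)])+np.outer(np.sin(a)*rr,M@[0,1,0])); q=proj(c,X); return q[:,1].std()/q[:,0].std()
  t=np.radians(np.arange(-10,45,.1)); r=np.array([rat(x) for x in t]); return np.degrees(t[np.argmin(abs(r-k))]),k
if __name__=='__main__':
  Mz=R.from_euler('z',-17.65,degrees=True).as_matrix()@R.from_euler('x',180,degrees=True).as_matrix()
  for k in ('w7','w8','w9','w11'):
    c=np.load(k+'.npy',allow_pickle=True).item(); print(k,tilt(cv2.imread(f'pics/{k}.png'),c,Mz))
E
python3 ratio.py
```

```text
w7 (np.float64(-3.2000000000000246), np.float64(0.9163370803881786))
w8 (np.float64(4.399999999999949), np.float64(0.8472076303716319))
w9 (np.float64(14.099999999999916), np.float64(0.7381508946948401))
w11 (np.float64(10.199999999999928), np.float64(0.7848492714414114))
```

```bash
python3 -m handwheel '[[[0.04,0.05,0,1.48,0.01],[0.075,0.1055,0,1.48,0.01],[0.075,0.1055,0,1.48,0.01],[0.075,0.1055,0,1.48,0.01],[0.075,0.1055,0,1.48,0.01],[0.075,0.1055,0,1.48,0.01],[0.075,0.1055,0,1.48,0.01],[0.075,0.1055,0,1.48,0.01],[0.075,0.1055,0,1.48,0.01],[0.075,0.1055,0,1.48,0.01],[0.075,0.1055,0,1.48,0.01],[0.075,0.1055,0,1.48,0.01]]]' | head -2
python3 -m handwheel '[[[0,0,0,1.487,0.01],[0,0,0,1.487,0.01],[0,0,0,1.487,0.01],[0,0,0,1.487,0.01],[0,0,0,1.487,0.01],[0,0,0,1.487,0.01],[0,0,0,1.487,0.01],[0,0,0,1.487,0.01],[0,0,0,1.487,0.01],[0,0,0,1.487,0.01],[0,0,0,1.487,0.01],[0,0,0,1.487,0.01]]]' | head -2
python3 - <<'E'
from h import *
o,M=st()
for n in ('block hole',): print(to_tool(np.array([.4558,.2677,.160])-o['tcp_pos'],M))
E
```

```text
time: 14.65
tcp_pos: [0.4568, 0.2673, 0.2713]
time: 15.65
tcp_pos: [0.4568, 0.2673, 0.2714]
t 15.65 tcp [0.4568 0.2673 0.2714] yaw -17.23 tilt -1.0 w 0.184 gf 59.2 f [-0.24 -0.87 -0.52] q6 2.26
[-1.000e-03 -1.000e-04  1.114e-01]
```

```bash
python3 -m handwheel '[[[-0.001,0,0.035,0,0.01],[-0.001,0,0.07,0,0.01],[-0.001,0,0.09,0,0.01],[-0.001,0,0.1,0,0.01],[-0.001,0,0.108,0,0.01],[-0.001,0,0.112,0,0.01],[-0.001,0,0.112,0,0.01],[-0.001,0,0.112,0,0.01]]]'
python3 - <<'E'
from h import *
from ratio import tilt
o,M=st(); print('force tool',to_tool(o['ft_force'],M)); w,c=snap('wrist','w13.png'); print(tilt(w,c,M)); print(to_tool(np.array([.4434,.2719,.151])-o['tcp_pos'],M))
E
```

```text
time: 16.32
tcp_pos: [0.4567, 0.2675, 0.1605]
tool_rot: [-3.107, 0.457, -0.003]
ft_force: [0.4, 0.8, -1.6]
gripper_width: 0.189
grasp_force: 59.2
t 16.32 tcp [0.4567 0.2675 0.1605] yaw -16.72 tilt -1.0 w 0.189 gf 59.2 f [ 0.44  0.79 -1.63] q6 2.25
force tool [ 0.1956 -0.8785  1.631 ]
(np.float64(11.099999999999923), np.float64(0.7754723245097561))
[-0.014  -0.0004  0.0095]
```

```bash
python3 -m handwheel '[[[-0.002,0,0.004,0,0.01],[-0.004,0,0.006,0,0.01],[-0.006,0,0.007,0,0.01],[-0.008,0,0.008,0,0.01],[-0.01,0,0.009,0,0.01],[-0.012,0,0.0095,0,0.01],[-0.014,0,0.0095,0,0.01],[-0.0145,0,0.0095,0,0.01],[-0.0145,0,0.0095,0,0.01]]]'
python3 - <<'E'
from h import *
from ratio import tilt
o,M=st(); print('force tool',to_tool(o['ft_force'],M)); w,c=snap('wrist','w14.png'); print(tilt(w,c,M)); pen(w,c,o['tcp_pos'],M)
E
```

```text
time: 17.12
tcp_pos: [0.4424, 0.2714, 0.1501]
tool_rot: [-3.108, 0.456, -0.001]
ft_force: [4.6, -0.7, 1.2]
gripper_width: 0.182
grasp_force: 59.7
t 17.12 tcp [0.4424 0.2714 0.1501] yaw -16.69 tilt -1.0 w 0.182 gf 59.7 f [ 4.62 -0.66  1.19] q6 2.26
force tool [ 4.6132 -0.6913 -1.1906]
(np.float64(16.09999999999991), np.float64(0.7126395303940308))
green 249.5860655737705 264.827868852459 244 bv 181.5 s0 0.1059 tilt deg 22.06 cost 1.0097419586828951e-26 point [0.4806 0.26   0.049 ]
```

```bash
python3 -m handwheel '[[[-0.0015,0,0.0005,0,0.01],[-0.003,0,0.001,0,0.01],[-0.003,0,0.001,0,0.01],[-0.003,0,-0.01,0,0.01],[-0.003,0,-0.03,0,0.01],[-0.003,0,-0.06,0,0.01],[-0.003,0,-0.09,0,0.01],[-0.003,0,-0.12,0,0.01],[-0.003,0,-0.12,0,0.01],[-0.003,0,-0.12,0,0.01]]]'
python3 -m handwheel '[[[0.03,0.04,0,0,0.01],[0.058,0.08,0,0,0.01],[0.065,0.118,0,0,0.01],[0.065,0.118,0,0,0.01],[0.065,0.118,0,0,0.01],[0.065,0.118,0,0,0.01],[0.065,0.118,0,0,0.01]]]' |head -1
cat > meas.py <<'E'
from h import *
from ratio import tilt
import sys
k=sys.argv[1]
o,M=st(); tcp=o['tcp_pos']; np.save(f's{k}.npy',dict(tcp=tcp,M=M),allow_pickle=True)
w,c=snap('wrist',f'w{k}.png'); np.save(f'w{k}.npy',c,allow_pickle=True); im,cs=snap('scene',f's{k}.png')
print('ratio',tilt(w,c,M)); pen(w,c,tcp,M)
col=w[:,247:253].max(2).mean(1); print('tip col',[(v,int(col[v])) for v in range(140,176,2)])
bg=cv2.imread('pics/s5.png').astype(int); a=im.astype(int); d=abs(a-bg).max(2); hsv=cv2.cvtColor(im,cv2.COLOR_BGR2HSV)
pale=(hsv[:,:,1]<95)&(hsv[:,:,2]>100)&(d>25); blue=(hsv[:,:,0]>95)&(hsv[:,:,0]<130)&(hsv[:,:,1]>120)&(d>25)
P=proj(cs,[pose((.004,.095,.33),tcp,M)(s) for s in (0,.08)]); u0=int(P[:,0].mean()); out=[]
for v in range(int(P[1,1])-4,int(P[0,1])+5):
  r=[]
  for m in (pale,blue):
    x=np.nonzero(m[v,u0-20:u0+20])[0]+u0-20; r.append((int(x.min()),int(x.max())) if len(x) else ())
  out.append((v,*r))
print(out)
for th in (.29,.35,.40): q=proj(cs,[pose((.004,.095,th),tcp,M)(s) for s in (0,.02,.04,.08)]); print(th,q.round(1).tolist(),(q[0]-q[2])[0]/(q[0]-q[2])[1])
E
python3 meas.py 15
```

```text
time: 18.0
tcp_pos: [0.4383, 0.2725, 0.2704]
tool_rot: [-3.108, 0.455, 0.002]
ft_force: [1.3, 0.7, -1.1]
gripper_width: 0.184
grasp_force: 59.6
time: 18.58
t 18.58 tcp [0.4668 0.1415 0.269 ] yaw -16.66 tilt -1.0 w 0.185 gf 59.6 f [ 0.12  0.4  -1.18] q6 2.0
ratio (np.float64(15.499999999999908), np.float64(0.7221842366873299))
green 249.50200803212851 264.10843373493975 249 bv 181.5 s0 0.1063 tilt deg 21.66 cost 3.2311742677852644e-27 point [0.5041 0.1303 0.1671]
tip col [(140, 97), (142, 96), (144, 93), (146, 93), (148, 148), (150, 182), (152, 208), (154, 215), (156, 222), (158, 227), (160, 229), (162, 230), (164, 232), (166, 233), (168, 235), (170, 201), (172, 166), (174, 213)]
[(164, (324, 326), (318, 323)), (165, (), (317, 323)), (166, (324, 324), (317, 323)), (167, (), (316, 323)), (168, (), (316, 322)), (169, (313, 314), (315, 322)), (170, (313, 314), (316, 321)), (171, (312, 314), (315, 321)), (172, (312, 314), (316, 320)), (173, (312, 321), (317, 320)), (174, (312, 318), (319, 319)), (175, (313, 320), ()), (176, (312, 320), ()), (177, (311, 318), ()), (178, (311, 317), ()), (179, (310, 316), ()), (180, (310, 316), ()), (181, (309, 315), ()), (182, (309, 314), ()), (183, (308, 314), ()), (184, (308, 313), ()), (185, (308, 312), ()), (186, (307, 312), ()), (187, (307, 311), ()), (188, (308, 310), ()), (189, (307, 308), ()), (190, (307, 308), ()), (191, (), ()), (192, (), ()), (193, (), ()), (194, (), ()), (195, (), ())]
0.29 [[309.3, 191.2], [312.1, 185.6], [315.0, 179.9], [320.9, 168.0]] -0.5014772602840911
0.35 [[307.4, 191.0], [310.6, 185.4], [313.9, 179.7], [320.6, 168.0]] -0.5738242455297098
0.4 [[305.9, 190.7], [309.4, 185.2], [313.0, 179.6], [320.4, 168.0]] -0.6352656801864287
```

```bash
python3 -m handwheel '[[[-0.03,-0.04,0,0,0.01],[-0.05,-0.08,0,0,0.01],[-0.065,-0.118,0,0,0.01],[-0.065,-0.118,0,0,0.01],[-0.065,-0.118,0,0,0.01],[-0.063,-0.118,0.03,0,0.01],[-0.063,-0.118,0.06,0,0.01],[-0.063,-0.118,0.09,0,0.01],[-0.063,-0.118,0.11,0,0.01],[-0.063,-0.118,0.121,0,0.01],[-0.065,-0.118,0.121,0,0.01],[-0.066,-0.118,0.121,0,0.01]]]'
python3 -m handwheel '[[[-0.0015,0,0,0,0.01],[-0.0025,0,0.0005,0,0.01],[-0.0025,0,0.0005,0,0.01],[-0.0025,0,-0.01,0,0.01],[-0.0025,0,-0.03,0,0.01],[-0.0025,0,-0.06,0,0.01],[-0.0025,0,-0.09,0,0.01],[-0.0025,0,-0.12,0,0.01],[-0.0025,0,-0.12,0,0.01],[-0.0025,0,-0.12,0,0.01]]]'
python3 -m handwheel '[[[0.03,0.04,0,0,0.01],[0.058,0.08,0,0,0.01],[0.068,0.118,0,0,0.01],[0.068,0.118,0,0,0.01],[0.068,0.118,0,0,0.01],[0.068,0.118,0,0,0.01],[0.068,0.118,0,0,0.01]]]' |head -1
python3 meas.py 16
```

```text
time: 19.68
tcp_pos: [0.4386, 0.272, 0.1502]
tool_rot: [3.108, -0.455, 0.003]
ft_force: [-1.3, -1.2, 9.1]
gripper_width: 0.19
grasp_force: 63.1
time: 20.52
tcp_pos: [0.4365, 0.2731, 0.2705]
tool_rot: [-3.107, 0.455, -0.005]
ft_force: [0.0, 0.5, -1.1]
gripper_width: 0.185
grasp_force: 61.7
time: 21.1
t 21.1 tcp [0.4667 0.1412 0.2682] yaw -16.68 tilt -1.0 w 0.184 gf 61.8 f [ 0.46 -0.27 -0.47] q6 2.0
ratio (np.float64(17.7999999999999), np.float64(0.6872044217277882))
green 249.5387755102041 266.60816326530613 245 bv 182.5 s0 0.1048 tilt deg 22.06 cost 5.2506581851510546e-27 point [0.5042 0.1299 0.168 ]
tip col [(140, 98), (142, 96), (144, 94), (146, 94), (148, 153), (150, 163), (152, 201), (154, 210), (156, 218), (158, 223), (160, 226), (162, 228), (164, 230), (166, 232), (168, 234), (170, 217), (172, 165), (174, 175)]
[(164, (324, 324), (318, 323)), (165, (324, 325), (317, 323)), (166, (324, 324), (317, 323)), (167, (), (316, 323)), (168, (), (316, 322)), (169, (313, 314), (316, 322)), (170, (313, 314), (316, 322)), (171, (312, 314), (315, 321)), (172, (312, 315), (316, 320)), (173, (312, 321), (317, 320)), (174, (313, 318), ()), (175, (312, 320), ()), (176, (312, 319), ()), (177, (311, 317), ()), (178, (311, 317), ()), (179, (310, 316), ()), (180, (310, 316), ()), (181, (309, 315), ()), (182, (309, 314), ()), (183, (308, 314), ()), (184, (308, 313), ()), (185, (308, 312), ()), (186, (307, 312), ()), (187, (307, 311), ()), (188, (307, 310), ()), (189, (307, 308), ()), (190, (307, 307), ()), (191, (), ()), (192, (), ()), (193, (), ()), (194, (), ()), (195, (), ())]
0.29 [[309.3, 191.3], [312.1, 185.7], [314.9, 180.0], [320.9, 168.2]] -0.5028770738969134
0.35 [[307.4, 191.1], [310.6, 185.6], [313.8, 179.9], [320.6, 168.2]] -0.5752859690057097
0.4 [[305.8, 190.9], [309.3, 185.4], [312.9, 179.7], [320.3, 168.1]] -0.636787412061405
```

```bash
python3 -m handwheel '[[[0.016,0.04,0,0.018,0.01],[0.032,0.08,0,0.018,0.01],[0.048,0.12,0,0.018,0.01],[0.064,0.16,0,0.018,0.01],[0.0776,0.1928,0,0.018,0.01],[0.0776,0.1928,0.03,0.018,0.01],[0.0776,0.1928,0.06,0.018,0.01],[0.0776,0.1928,0.08,0.018,0.01],[0.0776,0.1928,0.094,0.018,0.01],[0.0776,0.1928,0.094,0.018,0.01],[0.0776,0.1928,0.094,0.018,0.01]]]'
cat > tip.py <<'E'
from h import *
from ratio import tilt
import sys
k=sys.argv[1]; o,M=st(); tcp=o['tcp_pos']
w,c=snap('wrist',f'w{k}.png'); im,cs=snap('scene',f's{k}.png'); print('ratio',tilt(w,c,M))
Rg=np.array([.5295,-.0798,.0545]); 
for n,i,cc in (('wrist',w,c),('scene',im,cs)):
  h=cv2.cvtColor(i,cv2.COLOR_BGR2HSV); q=proj(cc,Rg)[0]; B=45 if n=='wrist' else 10
  m=((h[:,:,0]<9)|(h[:,:,0]>172))&(h[:,:,1]>150)&(h[:,:,2]>90); b=np.zeros_like(m); b[max(int(q[1])-B,0):int(q[1])+B,max(int(q[0])-B,0):int(q[0])+B]=1; m&=b
  y,x=np.nonzero(m); print(n,'ring pred',q.round(1),'found bbox',(x.min(),x.max(),y.min(),y.max()) if len(x) else None,len(x))
  p=proj(cc,[pose((.004,.094,.343),tcp,M)(s) for s in (0,.02)]); print('tip pred',p.round(1).tolist())
  # pale low-sat pixels near predicted tip
  pale=(h[:,:,1]<85)&(h[:,:,2]>95); u,v=p[0].astype(int); T=30 if n=='wrist' else 7
  for yy in range(v-T,v+T,1 if n=='scene' else 3):
    xs=np.nonzero(pale[yy,u-T:u+T])[0]+u-T; print(yy,(int(xs.min()),int(xs.max()),len(xs)) if len(xs) else '-',end='; ')
  print()
print('tip model',pose((.004,.094,.343),tcp,M)(0).round(4))
E
python3 tip.py 17
```

```text
time: 22.12
tcp_pos: [0.4861, -0.0654, 0.1747]
tool_rot: [-3.104, 0.482, 0.002]
ft_force: [0.1, -0.2, -1.3]
gripper_width: 0.18
grasp_force: 61.9
t 22.12 tcp [ 0.4861 -0.0654  0.1747] yaw -17.63 tilt -1.0 w 0.18 gf 61.9 f [ 0.06 -0.16 -1.29] q6 1.59
ratio (np.float64(17.9999999999999), np.float64(0.6843579115166895))
wrist ring pred [249.1 138. ] found bbox (np.int64(235), np.int64(262), np.int64(125), np.int64(149)) 179
tip pred [[248.4, 153.3], [248.3, 165.3]]
123 -; 126 -; 129 -; 132 -; 135 -; 138 -; 141 -; 144 -; 147 -; 150 (248, 252, 5); 153 (246, 254, 9); 156 (245, 255, 11); 159 (244, 256, 13); 162 (243, 257, 15); 165 (242, 259, 18); 168 (241, 259, 19); 171 (241, 259, 19); 174 (241, 260, 20); 177 (236, 264, 29); 180 (234, 266, 33); 
scene ring pred [258.  180.8] found bbox None 0
tip pred [[261.4, 173.6], [263.7, 168.7]]
166 -; 167 -; 168 -; 169 -; 170 (256, 256, 1); 171 -; 172 -; 173 -; 174 -; 175 -; 176 -; 177 -; 178 -; 179 (260, 261, 2); 
tip model [ 0.5199 -0.0762  0.0831]
```

```bash
python3 -m handwheel '[[[0.002,0,0.0055,0,0.01],[0.004,0,0.011,0,0.01],[0.006,0,0.0165,0,0.01],[0.007,0,0.0193,0,0.01],[0.007,0,0.0193,0,0.01],[0.007,0,0.0193,0,0.01],[0.007,0,0.0193,0,0.01]]]'
python3 tip.py 18 | grep -v scene; for i in 1; do python3 - <<'E'
from h import *
F=[]
for i in range(8): eyes.snapshot('top'); F.append(manip.get_obs()['ft_force'])
o,M=st(); n=M@[-np.sin(.349),0,-np.cos(.349)]; F=np.array(F); print('n',n.round(3),'F.n mean',(F@n).mean().round(2),'sd',(F@n).std().round(2),F.mean(0).round(2))
E
done
```

```text
time: 22.8
tcp_pos: [0.4928, -0.0685, 0.1558]
tool_rot: [3.104, -0.484, 0.0]
ft_force: [-0.3, -1.2, -2.2]
gripper_width: 0.184
grasp_force: 61.9
t 22.8 tcp [ 0.4928 -0.0685  0.1558] yaw -17.73 tilt -1.0 w 0.184 gf 61.9 f [-0.3  -1.24 -2.21] q6 1.59
ratio (np.float64(18.199999999999903), np.float64(0.681557924825427))
wrist ring pred [247.9 148.6] found bbox (np.int64(233), np.int64(262), np.int64(135), np.int64(160)) 193
tip pred [[248.4, 153.3], [248.3, 165.2]]
123 -; 126 -; 129 -; 132 -; 135 -; 138 -; 141 -; 144 -; 147 -; 150 (248, 252, 5); 153 (246, 254, 9); 156 (245, 255, 11); 159 (244, 256, 13); 162 (243, 257, 15); 165 (242, 259, 18); 168 (241, 259, 19); 171 (241, 259, 19); 174 (241, 260, 20); 177 (236, 264, 29); 180 (234, 266, 33); 
tip pred [[258.9, 178.3], [261.1, 173.5]]
171 -; 172 -; 173 -; 174 -; 175 -; 176 -; 177 -; 178 -; 179 (260, 261, 2); 180 (260, 260, 1); 181 (260, 260, 1); 182 -; 183 -; 184 -; 
tip model [ 0.5268 -0.0794  0.0643]
t 23.3 tcp [ 0.4928 -0.0685  0.1557] yaw -17.72 tilt -1.0 w 0.187 gf 61.9 f [ 0.78 -0.45 -1.33] q6 1.59
n [-0.326  0.104  0.94 ] F.n mean -1.02 sd 0.25 [-0.01 -0.01 -1.09]
```

```bash
cat > fz.py <<'E'
from h import *
F=[]
for i in range(8): eyes.snapshot('top'); F.append(manip.get_obs()['ft_force'])
o,M=st(); n=M@[-np.sin(.349),0,-np.cos(.349)]; F=np.array(F); print('press N',((F@n).mean()+1.02).round(2),'all',(F.mean(0)+[.01,.01,1.09]).round(2),'tool',to_tool(F.mean(0)+[.01,.01,1.09],M).round(2))
E
python3 -m handwheel '[[[0.0002,-0.0017,0.003,0,0.01],[0.0002,-0.0017,0.0047,0,0.01],[0.0002,-0.0017,0.0047,0,0.01],[0.0002,-0.0017,0.0047,0,0.01]]]'|head -1; python3 fz.py
python3 -m handwheel '[[[0.0007,0,0.0019,0,0.01],[0.0007,0,0.0019,0,0.01],[0.0007,0,0.0019,0,0.01]]]'|head -1; python3 fz.py; python3 tip.py 19 | sed -n 3,5p
```

```text
time: 23.63
t 24.03 tcp [ 0.4935 -0.0669  0.1511] yaw -17.72 tilt -1.0 w 0.187 gf 61.9 f [-0.11  0.87 -0.49] q6 1.59
press N 0.06 all [-0.05 -0.17  0.07] tool [ 0.    0.18 -0.07]
time: 24.28
t 24.68 tcp [ 0.4941 -0.0671  0.1491] yaw -17.72 tilt -1.0 w 0.186 gf 61.9 f [ 0.44  0.36 -0.87] q6 1.59
press N 0.03 all [ 0.01 -0.06  0.04] tool [ 0.03  0.05 -0.04]
wrist ring pred [249.9 150.5] found bbox (np.int64(235), np.int64(265), np.int64(136), np.int64(161)) 198
tip pred [[248.4, 153.3], [248.3, 165.3]]
123 -; 126 -; 129 -; 132 -; 135 -; 138 -; 141 -; 144 -; 147 -; 150 (248, 252, 5); 153 (246, 254, 9); 156 (244, 255, 12); 159 (244, 256, 13); 162 (243, 257, 15); 165 (242, 259, 18); 168 (241, 259, 19); 171 (241, 259, 19); 174 (241, 260, 20); 177 (236, 264, 29); 180 (234, 266, 33);
```

```bash
python3 -m handwheel '[[[0.0005,0,0.0014,0,0.01],[0.0005,0,0.0014,0,0.01],[0.0005,0,0.0014,0,0.01]]]'|head -1; python3 fz.py
python3 -m handwheel '[[[0.0005,0,0.0014,0,0.01],[0.0005,0,0.0014,0,0.01],[0.0005,0,0.0014,0,0.01]]]'|head -1; python3 fz.py
```

```text
time: 25.03
t 25.43 tcp [ 0.4946 -0.0673  0.1477] yaw -17.72 tilt -1.0 w 0.186 gf 61.9 f [ 0.2   0.14 -1.23] q6 1.59
press N 0.2 all [-0.14  0.25  0.14] tool [-0.21 -0.2  -0.14]
time: 25.68
t 26.08 tcp [ 0.4951 -0.0674  0.1463] yaw -17.72 tilt -1.0 w 0.192 gf 61.9 f [-0.71  1.57 -0.33] q6 1.59
press N 1.51 all [-0.56  0.4   1.37] tool [-0.66 -0.22 -1.37]
```

```bash
python3 -m handwheel '[[[0.0004,0,0.0012,0,0.01],[0.0009,0,0.0024,0,0.01],[0.0009,0,0.0024,0,0.01],[0.0009,0,0.0024,0,0.01]]]'|head -1; python3 fz.py; python3 fz.py; python3 tip.py 20 | sed -n 2,5p
python3 - <<'E'
from h import *
c=eyes.calibration('scene'); a=cv2.imread('pics/s20.png').astype(int); b=cv2.imread('pics/s5.png').astype(int)
h=cv2.cvtColor(a.astype(np.uint8),cv2.COLOR_BGR2HSV); hb=cv2.cvtColor(b.astype(np.uint8),cv2.COLOR_BGR2HSV)
u,v=proj(c,[.547,-.025,.125])[0].astype(int)
for H in (h,hb):
  m=(H[:,:,0]<14)&(H[:,:,1]>200)&(H[:,:,2]>110); y,x=np.nonzero(m[v-14:v+16,u-10:u+10]); print('clip orange',len(x),x.mean()+u-10,y.mean()+v-14)
E
```

```text
time: 26.42
t 26.82 tcp [ 0.496  -0.0677  0.1439] yaw -17.72 tilt -1.0 w 0.184 gf 61.9 f [ 0.01 -0.29  1.41] q6 1.59
press N 2.19 all [-0.47  0.05  2.17] tool [-0.46  0.09 -2.17]
t 27.22 tcp [ 0.4959 -0.0677  0.1439] yaw -17.72 tilt -1.0 w 0.192 gf 61.9 f [-0.52  1.45  0.76] q6 1.59
press N 2.09 all [-0.55  0.34  2.  ] tool [-0.63 -0.16 -2.  ]
ratio (np.float64(17.4999999999999), np.float64(0.6908399914666288))
wrist ring pred [250.  153.6] found bbox (np.int64(235), np.int64(265), np.int64(139), np.int64(163)) 198
tip pred [[248.4, 153.3], [248.3, 165.3]]
123 -; 126 -; 129 -; 132 -; 135 -; 138 -; 141 -; 144 -; 147 -; 150 (248, 252, 5); 153 (246, 254, 9); 156 (244, 255, 12); 159 (243, 256, 14); 162 (242, 257, 16); 165 (242, 259, 18); 168 (241, 259, 19); 171 (241, 259, 19); 174 (241, 260, 20); 177 (237, 264, 28); 180 (234, 266, 33); 
clip orange 144 263.21527777777777 175.68055555555554
clip orange 147 263.14285714285717 175.6326530612245
```

```bash
python3 -m handwheel '[[[0.0004,0,0.0011,0,0.01],[0.0004,0,0.0011,0,0.01],[0.0004,0,0.0011,0,0.01],[0.0004,0,0.0011,0,0.01]]]'|head -1; python3 fz.py; python3 fz.py
```

```text
time: 27.65
t 28.05 tcp [ 0.4963 -0.0678  0.1428] yaw -17.72 tilt -1.0 w 0.186 gf 62.0 f [-0.5   0.23  1.5 ] q6 1.59
press N 2.78 all [-0.79  0.3   2.65] tool [-0.84 -0.05 -2.65]
t 28.45 tcp [ 0.4963 -0.0678  0.1428] yaw -17.72 tilt -1.0 w 0.188 gf 62.0 f [-0.99  0.59  1.06] q6 1.59
press N 2.37 all [-0.78  0.15  2.23] tool [-0.79  0.09 -2.23]
```

```bash
python3 -c "
from station import manip
print(manip.job_done())"
```

```text
the job is handed in; nothing more can be done
None
```

I handed the job in at about 28.5 s: the clip is on the fin, and the pen is still held with its point inside the red ring, pressed at about 2.6 N (half way in) and an estimated 1–2° from square to the plate; no verdict came back.

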